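# Secure a tall solvent bottle in its bench stand

### The arm

A 6-joint arm with a two-finger parallel gripper is mounted at the origin on the work surface. World frame = base frame: x ahead of the robot, y to its left, z up, the work surface at z = 0. Lengths are in m, angles in rad, forces in N, time in s.
With the tool pointing down it reaches from about 0.325 to 0.875 m from the base axis. Payload 4.4 kg.
Tool frame: the origin (TCP) lies midway between the tips of the shut fingers; the grasp point (between the pads) lies 19 mm behind it; z points along the fingers, x is the direction in which the jaws open and shut, and the axes are right-handed (so a half turn about z gives the same grasp; the last joint's range is limited). The gripper opens to 85 mm and grips with 20 to 120 N. Pads are 22 mm wide; open, the fingers measure 114 mm over their backs; the gripper's body (76 mm by 85 mm) begins 54 mm behind the grasp point. The pads swing forward as they close: fully open they stand 13 mm farther back than shut.
Start: joints at [1.052, 0.207, 1.542, -0, 1.393, -0.15], TCP at [0.207, 0.537, 0.231] pointing down, gripper open.
Joint ranges: [-2.73, 2.73], [-0.86, 2.22], [0.23, 2.46], [-1.11, 4.25], [0.08, 2.63], [-2.82, 2.82]. Speed limits (rad/s): [2.79, 2.79, 3.14, 3.14, 3.14, 3.14].

### API

Orientations are given as a 3x3 rotation matrix whose columns are the frame's x, y, z axes.
In Python, from station import status, cams, job gives the robot as it stands. The module is installed in compiled form; this text tells all that it offers.
- The arm moves only by the tool carry_out, never from a script. Its argument "moves" is a list that holds one entry, the list of rows, each a list of 5 numbers: the closure, from 0 (fully open) to 1 (shut), then the shift along the tool's x, y, z in m, then the turn about the tool's z in rad. A call has 1 to 20 rows; each row is the pose to reach, as a shift and turn from the pose commanded when the call began, along the tool's axes at that moment; what a row does not reach only later rows make up. A row lasts 1/10 s, in which the tool goes at most 50 mm and 8.59 degrees, less where a joint would pass 70% of its speed; a pose out of reach is approached as far as the arm can. A call with a gripper value outside its range is refused whole. The fingers move at their own pace and stop on an object; the grip force is fixed at half the most. Time passes only in rows, so rows that repeat a pose let the fingers close. It gives the time, the measured TCP pose, the force and the opening at its end, in the units of the state.
- status.state(): the state, without advancing time (a new reading comes with each control period).
- cams.snapshot(name): name is "scene" or "top" or "wrist"; returns a dict with "pixels" (480x640x3 uint8, red, green, blue), "fov_y" (degrees; the focal length in pixels is half the picture's height over the tangent of half this angle, whatever the lens; pixels are square), "cx", "cy" (the principal point, pixels), "camera_from_world" (4x4, takes a point from world to camera coordinates). Camera axes: x right, y up, looking along -z (the intrinsics and any distortion apply to the point x, -y, -z); pixel columns grow to the right and rows downward; lengths in m; the calibration is good to about 2 mm. A picture is of the moment at which its call begins. There is no depth.
- job.job_done(): hands the job in, once; it reports no verdict.
Trained networks look in the newest picture that a camera, given by its name, has taken for a name from the list of things; names that differ only in an ending like _2 or _b are one class to them, and where a whole thing is asked for, a point or a joint stands for the part that bears it (a point fixed in the world has none). Each returns a list of dicts, best first, with "conf" (0 to 1); they miss things now and then, are a little off and sometimes report something else, mostly with a low value. They report only what shows in the picture. A call takes as long as a camera call. They do not tell look-alikes from the thing itself.
- cams.look_for(camera, thing): "location" ([column, row] in pixels, amid what is visible of it).
- cams.masks_of(camera, thing): "pixels" (480x640 bool, what is visible of it) and "location" ([column, row] in pixels, amid what is visible of it).
- cams.landmark_of(camera, thing): "location" ([column, row] in pixels: a listed point, or the origin of a listed thing).
The state is a dict: "time_s": time; "joint_pos": joint angles; "dq": joint speeds; "effort": joint torques, N m; "eef_pos": TCP position; "orientation": TCP orientation; "contact_force": force on the tool from outside, world axes, zero at the start; "wrist_torque": the same for the moment, N m; "grip_width": finger opening in m.
Only numpy, scipy, OpenCV 4.12 (cv2) and the standard library are available. Lean on these libraries where they do the work, as an engineer would, in place of code of your own. Each camera call takes 0.05 s, during which the arm holds its last target.

### The job

Put the tall full aluminium bottle away in the steel securing stand: keep it standing on the bench and slide it there by pushing low down, never tipping or lifting it, and press it home between the two spring arms until it has snapped past them and is bedded against the sprung pad, pressing the pad in a little. Feel for the pad and do not force the bottle, so that the stand is not strained; then swing the guard bar fully shut across the front. Leave everything else on the bench where it is.

Things in the scene. Friction and masses are not known exactly. Their poses are not given: they have to be found in the camera images.
- bottle: Tall narrow plain aluminium bottle, full (0.55 to 0.9 kg), standing on the bench, which it slides on with 2 to 5 N: diameter 58 mm, straight wall up to 145 mm, then a shoulder and a black screw cap of 33 mm diameter, 188 mm high in all. Origin at the centre of its underside, z up. It topples easily when pushed much above a quarter of its height.
- stand: Steel bottle stand fixed to the bench. Origin on the bench, mid-mouth; x points into the stand, y left as one looks in, z up. Posts of 14 mm diameter at x 0, y +78 (151 mm high) and y -78 mm (141 mm). From them flat feet, 22 wide and 5 high, run back to a 70 mm high rear beam at x 180 to 192. The floor between is bare bench. Over 20 N between bottle and stand strains it.
- rods (a point): Middle of the rear beam's front face, 40 mm up. From it two rods carry the spring clip on the centre line (y 0), clamped anywhere in a 50 mm range: its setting is not measured, see or feel it. Clip, all 28 to 52 mm high: two sprung arms with white upright rollers (8 mm diameter, 38 mm apart when shut) that yield sideways and shut behind the bottle, leaving room for a finger, and a sprung rubber pad.
- bar_hinge (a point): Axis of the guard bar's hinge on the left post, 150 mm up (the bar's centre line), stand frame x 0, y +78 mm. Hub 22 mm in diameter. The bar is a level round steel bar of 12 mm diameter reaching 184 mm from the hinge axis, its last 22 mm a rubber end of 18 mm diameter.
- pad (a joint): Travel (m) of the clip's rubber pad along the stand's x: 0 free, 0.005 fully in, then hard; 1.5 N per mm. First touched with the bottle's axis at stand x 42 to 92 mm, unknown. The arms are met 42 mm before that; passing them takes 1 to 6 N more than bench friction; then they pull it in, and it takes less than bench friction up to the pad. They and friction then hold it on the pad at 0.0015 to 0.005.
- guard_bar (a joint): Angle (rad) of the guard bar about its upright hinge. 0 shut: it lies along the stand's -y, across the mouth over the right post, against a stop. Grows as it swings out: at angle a it points along (-sin a, -cos a) in the stand frame. Stiff hinge (about 0.05 N m) that stays where it is left.
- amber_bottle: Bystander: amber bottle with black cap, 68 mm diameter, 140 mm high, right of the stand. Origin at the centre of its underside.
- tip_box: Bystander: grey box with clear lid, 84 x 122 x 79 mm, left of the stand. Origin at the centre of its underside.
- beaker: Bystander: glass beaker, 72 mm diameter, 90 mm high, on the left of the bench. Origin at the centre of its underside.
- tube_rack: Bystander: white rack of capped tubes, 90 x 190 mm, 94 mm high, on the right of the bench. Origin at the centre of its underside.
- spray_bottle: Bystander: white trigger spray bottle, 76 mm diameter, 197 mm high, back right. Origin at the centre of its underside.
- jar: Bystander: white screw jar, 60 mm diameter, 75 mm high, on the left of the bench. Origin at the centre of its underside.
Not all that is in view belongs to the job. Of the things shaped like the bottle, the aluminium one is meant.

How it is judged:
On the way, in this order (a step that is already met when the one before it is completed fails the run):
1. the bottle is upright, past the spring arms and pressed against the sprung pad (value of joint pad above 0.001 m and angle between bottle's own z axis and vertical below 0.1 rad), for 0.2 s.
2. the guard bar is shut with the bottle home (value of joint guard_bar below 0.06 rad and value of joint pad above 0.001 m), for 0.2 s.
At the end, for the whole second after the job is handed in: The bottle stands upright (within 3 degrees) and at rest on the bench, in the middle of the stand (within 12 mm), behind the spring arms and bedded against the sprung pad, which stays pressed in by more than 1 mm; the guard bar is shut (within 0.06 rad) (all of step 2 and angle between bottle's own z axis and vertical below 0.05 rad and height (world z) of bottle below 0.004 m and y of bottle in the frame of stand between -0.012 and 0.012 m and linear speed of bottle below 0.01 m/s); the robot touches nothing.
It fails at once if the bottle tips by more than 12 degrees (angle between bottle's own z axis and vertical above 0.21 rad).
It fails at once if the bottle is lifted off the bench by more than 15 mm (height (world z) of bottle above 0.015 m).
It fails at once if the bottle is pressed against the stand with more than 20 N (contact force between bottle and stand above 20 N).
It fails at once if another thing on the bench is moved by more than 15 mm (distance of any of amber_bottle, tip_box, beaker, tube_rack, spray_bottle, jar from where it was at the start of the episode above 0.015 m).
It also fails if it takes over 72 s, if anything falls off the work surface, if the arm or the gripper's body presses on something with over 40 N, if the wrist force passes 120 N, or if a joint passes its speed limit or range.

## Working session

There is one attempt and no reset: what is moved stays moved. The work goes in short steps, Python scripts to look and compute and a tool call to move; the robot and the scene stay as the last step left them, time stands still between calls to the robot, and variables do not carry over. Pictures are saved under pics/ and viewed, and the job is handed in when it is done.

Besides the shell and the picture viewer there is one more tool, called as name(argument=value, ...) on one line, values as JSON. carry_out: Moves the arm, as the interface text tells. Its arguments: {"type":"object","properties":{"moves":{"type":"array","items":{"type":"array","items":{"type":"array","items":{"type":"number"}}}}},"required":["moves"]}

```bash
mkdir -p pics; ls; cat > h.py <<'E'
import numpy as np, cv2
from station import status, cams, job
def snap(name, fn=None):
    s=cams.snapshot(name)
    if fn: cv2.imwrite('pics/'+fn, cv2.cvtColor(s['pixels'],cv2.COLOR_RGB2BGR))
    return s
def f(s): return 240/np.tan(np.radians(s['fov_y'])/2)
def ray(s,px):
    T=s['camera_from_world'];F=f(s)
    d=np.array([(px[0]-s['cx'])/F,-(px[1]-s['cy'])/F,-1.])
    R=T[:3,:3]; return -R.T@T[:3,3], R.T@d
def at_z(s,px,z):
    o,d=ray(s,px); return o+d*(z-o[2])/d[2]
def tri(*a):
    A=0;b=0
    for s,px in a:
        o,d=ray(s,px);d=d/np.linalg.norm(d);P=np.eye(3)-np.outer(d,d);A=A+P;b=b+P@o
    return np.linalg.solve(A,b)
def proj(s,p):
    c=s['camera_from_world']@np.append(p,1);F=f(s)
    return np.array([s['cx']+F*c[0]/-c[2], s['cy']-F*c[1]/-c[2]])
E
python3 - <<'E'
from h import *
for n in ['scene','top','wrist']:
    s=snap(n,n+'0.png'); print(n,s['fov_y'],s['cx'],s['cy'],s.keys(),np.round(ray(s,(320,240)),3).tolist())
    for t in ['bottle','stand','rods','bar_hinge','guard_bar','pad','amber_bottle','tip_box','jar','beaker']:
        try: print(t,[(np.round(d['location']).tolist(),round(d['conf'],2)) for d in cams.landmark_of(n,t)])
        except Exception as e: print(t,e)
print(status.state())
E
```

```text
pics
scene 43.65763793061534 318.3832059449284 237.4978349486031 dict_keys(['pixels', 'fov_y', 'cx', 'cy', 'camera_from_world']) [[1.343, 0.291, 1.442], [-0.496, -0.188, -0.848]]
bottle [([376.0, 218.0], 0.68), ([289.0, 222.0], 0.67)]
stand [([203.0, 235.0], 0.41)]
rods [([290.0, 324.0], 0.62)]
bar_hinge [([351.0, 262.0], 0.85)]
guard_bar it knows: amber_bottle, bar_hinge, beaker, bottle, jar, rods, spray_bottle, stand, tip_box, tube_rack
pad it knows: amber_bottle, bar_hinge, beaker, bottle, jar, rods, spray_bottle, stand, tip_box, tube_rack
amber_bottle [([263.0, 267.0], 0.75), ([462.0, 330.0], 0.69)]
tip_box [([362.0, 338.0], 0.85)]
jar [([459.0, 330.0], 0.97)]
beaker [([456.0, 279.0], 0.74)]
top 50.40219688311096 329.118142166297 245.9273529939855 dict_keys(['pixels', 'fov_y', 'cx', 'cy', 'camera_from_world']) [[0.343, -0.011, 1.344], [0.187, 0.021, -0.982]]
bottle [([376.0, 282.0], 0.81), ([319.0, 288.0], 0.71), ([287.0, 325.0], 0.6), ([192.0, 282.0], 0.55)]
stand []
rods [([191.0, 280.0], 0.68), ([334.0, 172.0], 0.57)]
bar_hinge [([285.0, 223.0], 0.88)]
guard_bar it knows: ambe
[... 893 characters left out ...]
8565157e-06,
        1.39346276e+00, -1.50495868e-01]), 'dq': array([ 0.00112425, -0.00078991,  0.00023746, -0.00081531, -0.00122732,
        0.00141499]), 'effort': array([-7.98585552e-04, -3.83045304e+01, -2.91962242e+01, -3.76805810e-04,
        9.80416044e-04, -2.19036991e-05]), 'eef_pos': array([0.20676419, 0.53656535, 0.23129311]), 'orientation': array([[ 3.59548242e-01,  9.33126498e-01,  3.34670560e-05],
       [ 9.33126497e-01, -3.59548243e-01,  4.30166413e-05],
       [ 5.21729890e-05,  1.57624390e-05, -9.99999999e-01]]), 'contact_force': array([-0.47464896,  0.25916266,  0.2758176 ]), 'wrist_torque': array([ 0.01695707, -0.02621657, -0.04738439]), 'grip_width': 0.08554188936118105}
```

View pics/scene0.png

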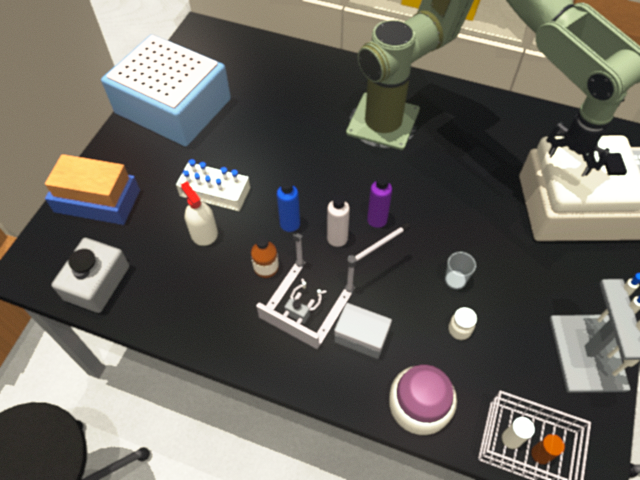

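View pics/top0.png

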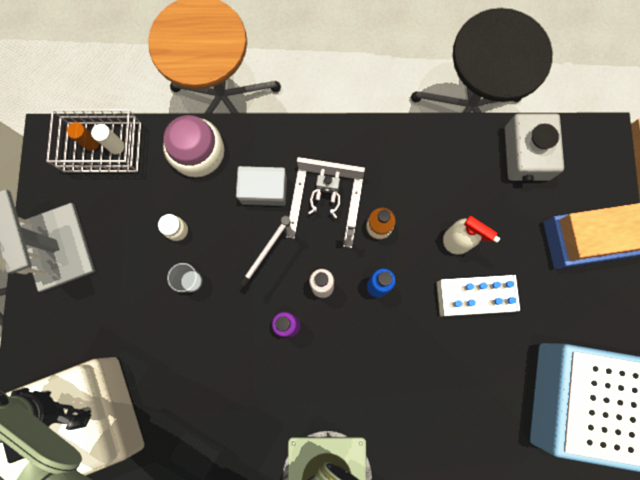

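View pics/wrist0.png

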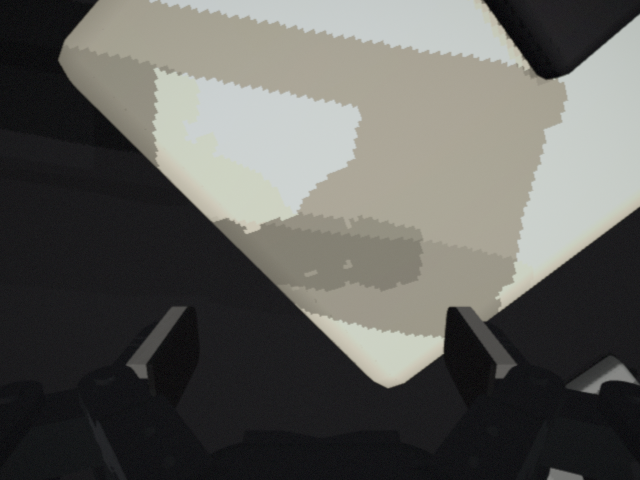

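The aluminium bottle is the silver one with the black cap: scene (338,222), top (321,283). The blue and purple bottles are decoys. The guard bar is swung out to the left, with the hinge at top (287,222) and the bar end at (248,276). Next I'll zoom in to measure.

```bash
python3 - <<'E'
import cv2
a=cv2.imread('pics/top0.png')[140:350,220:420]; cv2.imwrite('pics/topz.png',cv2.resize(a,None,fx=2.85,fy=2.85,interpolation=cv2.INTER_CUBIC))
a=cv2.imread('pics/scene0.png')[170:350,250:410]; cv2.imwrite('pics/scz.png',cv2.resize(a,None,fx=3.3,fy=3.3,interpolation=cv2.INTER_CUBIC))
E
```

```text
(no output)
```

View pics/topz.png

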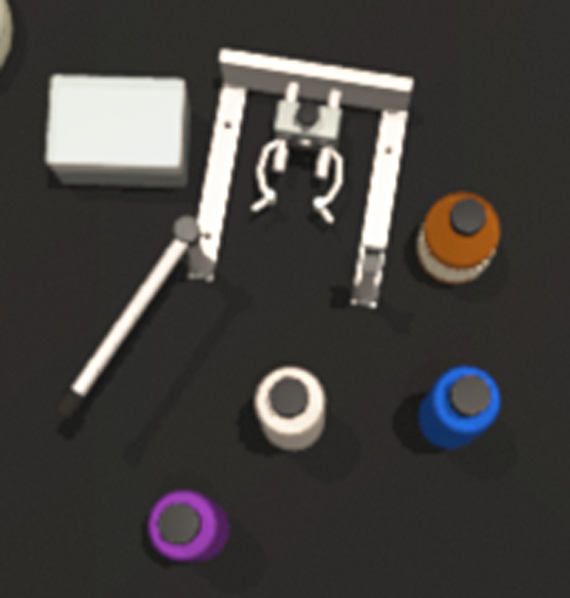

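View pics/scz.png

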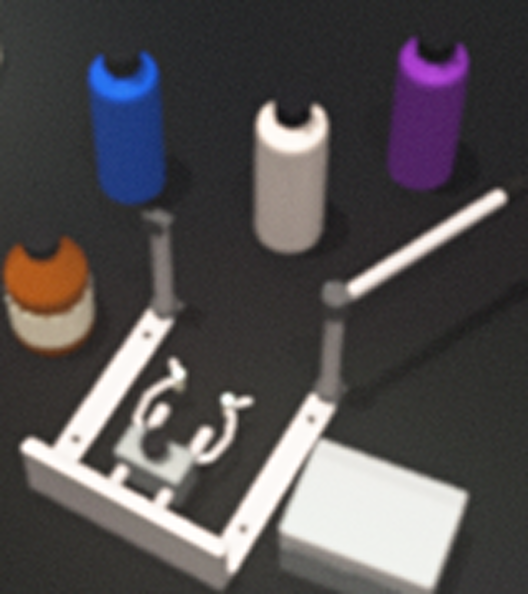

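```bash
cat > m.py <<'E'
from h import *
from scipy.optimize import least_squares, minimize
def sil(s,x,y,r=.029):
    a=np.linspace(0,2*np.pi,40); pts=[]
    im=np.zeros((480*4,640*4),np.uint8)
    def hull(l):
        P=np.array([proj(s,(x+rr*np.cos(t),y+rr*np.sin(t),z)) for rr,z in l for t in a])
        cv2.fillConvexPoly(im,cv2.convexHull(np.round(P*4+1.5).astype(np.int32)),255)
    hull([(.029,0),(.029,.145)]);hull([(.029,.145),(.0165,.165)]);hull([(.0165,.16),(.0165,.188)])
    return cv2.resize(im,(640,480),interpolation=cv2.INTER_AREA)/255.
def bottles():
    S={n:snap(n) for n in ['scene','top']}
    M={n:cams.masks_of(n,'bottle') for n in S}
    return S,M
E
python3 - <<'E'
from m import *
S,M=bottles()
for n in S:
    for m in M[n]: 
        px=S[n]['pixels'][m['pixels']].mean(0)
        print(n,np.round(m['location']),round(m['conf'],2),m['pixels'].sum(),np.round(px))
# caps triangulated
caps={'alu':((294,110),(290,396)),'blue':((123,60),(470,394)),'purple':((436,45),(179,522))}
for k,(a,b) in caps.items():
    pa=np.array(a)/3.3+(250,170); pb=np.array(b)/2.85+(220,140)
    print(k,np.round(tri((S['scene'],pa),(S['top'],pb)),4))
for k,(a,b) in {'lpost':((335,292),(186,229)),'rpost':((157,217),(372,256)),'barend':((520,185),(67,402)),'rollR':((178,370),(322,212)),'rollL':((228,402),(268,201))}.items():
    pa=np.array(a)/3.3+(250,170); pb=np.array(b)/2.85+(220,140)
    print(k,np.round(tri((S['scene'],pa),(S['top'],pb)),4), np.round(at_z(S['top'],pb,.15),3))
for nm,(cs,ct) in {'alu':((338,222),(321,283))}.items():
    def cost(p):
        c=0
        for n,q in (('scene',cs),('top',ct)):
            m=min(M[n],key=lambda m:np.hypot(*(np.array(m['location'])-q)))['pixels']
            c+=np.abs(sil(S[n],*p)-m).sum()
        return c
    best=None
    for x0 in np.arange(.34,.46,.01):
        for y0 in np.arange(-.04,.06,.01):
            c=cost((x0,y0)); 
            if best is None or c<best[0]: best=(c,x0,y0)
    r=minimize(cost,best[1:],method='Nelder-Mead',options=dict(initial_simplex=[best[1:],(best[1]+.006,best[2]),(best[1],best[2]+.006)],xatol=1e-4))
    print(nm,r.x,r.fun)
    for n,q in (('scene',cs),('top',ct)):
        m=min(M[n],key=lambda m:np.hypot(*(np.array(m['location'])-q)))['pixels']
        c1=lambda p:np.abs(sil(S[n],*p)-m).sum()
        rr=minimize(c1,r.x,method='Nelder-Mead',options=dict(initial_simplex=[r.x,r.x+[.006,0],r.x+[0,.006]],xatol=1e-4)); print(n,rr.x,rr.fun,m.sum())
E
```

```text
scene [379. 202.] 0.94 953 [ 83.  38. 101.]
scene [339. 220.] 0.73 940 [153. 142. 135.]
scene [287. 205.] 0.66 914 [ 35.  63. 129.]
scene [371. 247.] 0.24 369 [174. 167. 162.]
top [285. 321.] 0.7 573 [109.  60. 119.]
top [382. 282.] 0.68 593 [ 47.  79. 135.]
top [321. 282.] 0.67 549 [172. 162. 150.]
alu [0.474  0.0123 0.1648]
blue [ 0.4754 -0.1338  0.1651]
purple [0.3729 0.0998 0.1648]
lpost [0.6158 0.0977 0.1574] [0.617 0.099 0.15 ]
rpost [ 0.5944 -0.0567  0.1466] [ 0.594 -0.058  0.15 ]
barend [0.4706 0.1976 0.1495] [0.471 0.195 0.15 ]
rollR [ 0.6596 -0.016   0.0357] [ 0.632 -0.016  0.15 ]
rollL [0.6711 0.0327 0.0334] [0.642 0.03  0.15 ]
alu [0.47471251 0.01167672] 109.67450980392155
scene [0.47644623 0.01264972] 61.92156862745098 940
top [0.4736568  0.01087919] 30.607843137254903 549
```

```bash
cat >> h.py <<'E'
# pose commanded is assumed near measured
def shift(target, yaw=None, R=None, p=None):
    st=status.state(); R=st['orientation'] if R is None else R; p=st['eef_pos'] if p is None else p
    d=R.T@(np.array(target)-p); cur=np.arctan2(R[1,0],R[0,0])
    t=0 if yaw is None else -(yaw-cur)
    return np.round(d,4).tolist(), round(t,3)
PH=None
E
python3 - <<'E'
from h import *
import cv2
a=cv2.imread('pics/scene0.png')[90:230,500:640]; cv2.imwrite('pics/grip.png',cv2.resize(a,None,fx=4,fy=4,interpolation=cv2.INTER_CUBIC))
print(shift((.44,0.05,.42),.35))
E
```

```text
([-0.3701, 0.3926, -0.1887], np.float64(0.853))
```

View pics/grip.png

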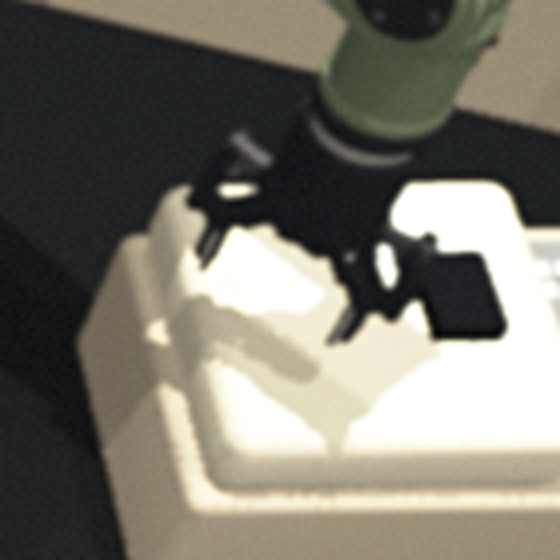

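```bash
python3 - <<'E'
from h import *
print(shift((.48,0.06,.42),.35))
E
```

```text
([-0.3464, 0.4263, -0.1887], np.float64(0.853))
```

carry_out(moves=[[[0,-0.01,0.03,-0.04,0.0],[0,-0.03,0.06,-0.08,0.1],[0,-0.06,0.09,-0.11,0.2],[0,-0.09,0.12,-0.14,0.3],[0,-0.12,0.155,-0.16,0.4],[0,-0.15,0.19,-0.18,0.5],[0,-0.18,0.225,-0.189,0.6],[0,-0.21,0.26,-0.189,0.7],[0,-0.24,0.295,-0.189,0.8],[0,-0.27,0.33,-0.189,0.853],[0,-0.3,0.365,-0.189,0.853],[0,-0.33,0.4,-0.189,0.853],[0,-0.346,0.426,-0.189,0.853],[0,-0.346,0.426,-0.189,0.853],[0,-0.346,0.426,-0.189,0.853]]])

```text
time_s: 3.05
eef_pos: [0.4798, 0.0602, 0.42]
orientation: [[0.94, 0.341, -0.001], [0.341, -0.94, 0.001], [-0.001, -0.001, -1.0]]
contact_force: [0.9, 0.4, -0.1]
grip_width: 0.0854
```

```bash
python3 - <<'E'
from h import *
for n in ['wrist','top','scene']:
    s=snap(n,n+'1.png')
    for t in ['bottle','stand','rods','bar_hinge']:
        print(n,t,[(np.round(d['location']).tolist(),round(d['conf'],2)) for d in cams.landmark_of(n,t)])
st=status.state(); print(st['time_s'],st['eef_pos'],st['joint_pos'],st['contact_force'])
E
```

```text
wrist bottle [([306.0, 209.0], 0.81), ([256.0, 117.0], 0.81), ([276.0, 297.0], 0.78), ([303.0, 434.0], 0.65)]
wrist stand []
wrist rods [([512.0, 298.0], 0.57)]
wrist bar_hinge [([461.0, 204.0], 0.96)]
top bottle [([286.0, 323.0], 0.97), ([376.0, 284.0], 0.91), ([323.0, 284.0], 0.79)]
top stand [([264.0, 190.0], 0.52)]
top rods [([334.0, 168.0], 0.91)]
top bar_hinge []
scene bottle [([290.0, 224.0], 0.85), ([375.0, 217.0], 0.83), ([337.0, 238.0], 0.59), ([452.0, 280.0], 0.51)]
scene stand []
scene rods []
scene bar_hinge [([355.0, 260.0], 0.55)]
3.8 [0.47984636 0.0605344  0.42025435] [-5.36978388e-02 -7.13750993e-02  1.45656668e+00  4.74728614e-06
  1.75649844e+00 -4.03776530e-01] [ 0.20518379  0.3284191  -0.01020342]
```

View pics/wrist1.png

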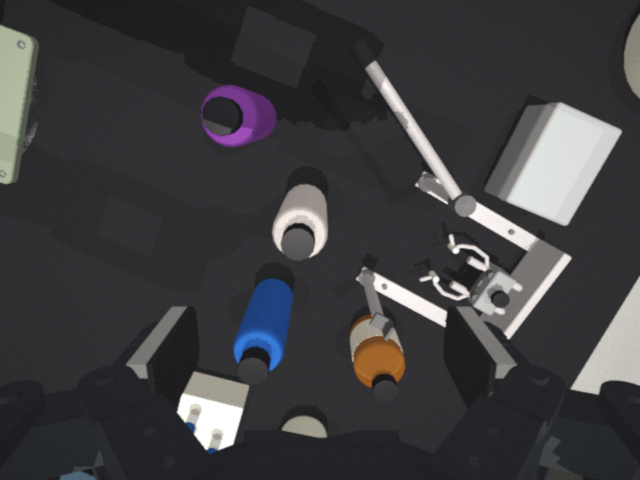

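View pics/scene1.png

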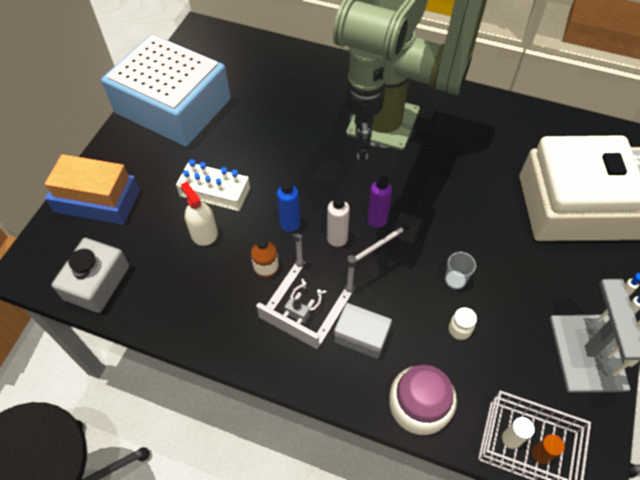

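```bash
python3 - <<'E'
import cv2
a=cv2.imread('pics/wrist1.png')[150:350,340:590]; cv2.imwrite('pics/w1z.png',cv2.resize(a,None,fx=3.2,fy=3,interpolation=cv2.INTER_CUBIC))
a=cv2.imread('pics/top1.png')[140:260,270:390]; cv2.imwrite('pics/t1z.png',cv2.resize(a,None,fx=5,fy=5,interpolation=cv2.INTER_CUBIC))
E
```

```text
(no output)
```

View pics/w1z.png

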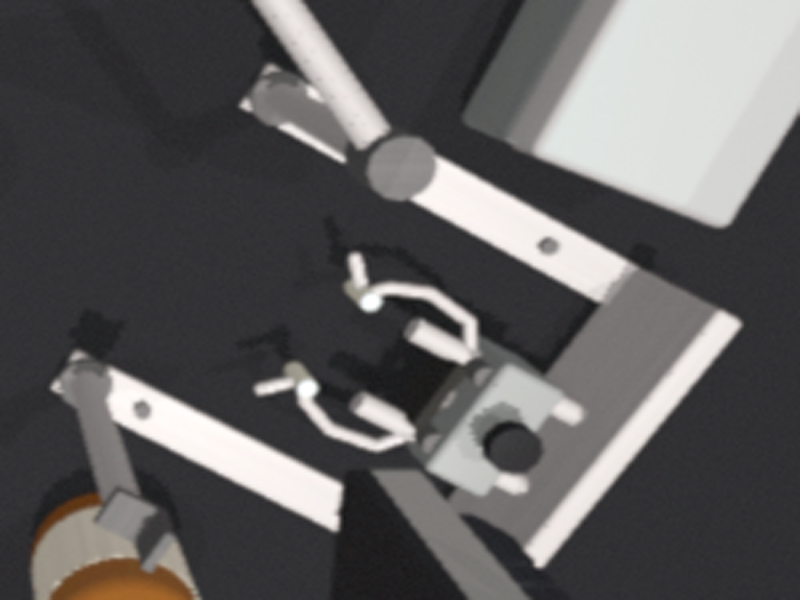

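View pics/t1z.png

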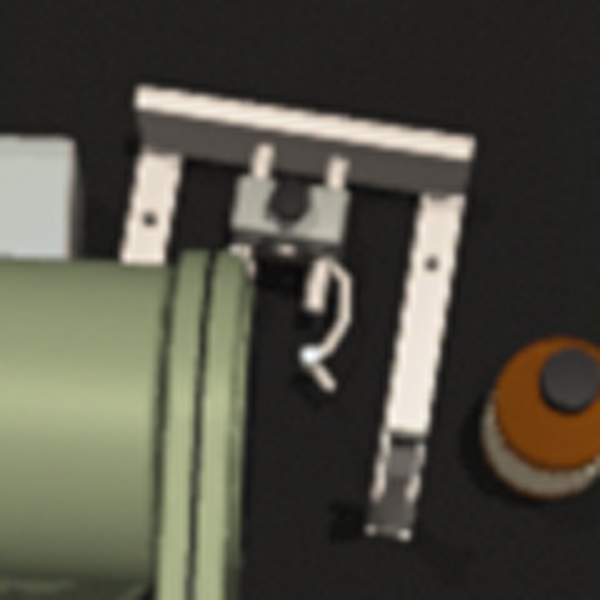

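```bash
python3 - <<'E'
from h import *
from scipy.optimize import least_squares
W=snap('wrist');T=snap('top');S=snap('scene')
w=lambda u,v:(W,np.array([u/3.2+340,v/3+150]))
t=lambda u,v:(T,np.array([u/5+270,v/5+140]))
t0=lambda u,v:(T,np.array([u/2.85+220,v/2.85+140]))
c=lambda u,v:(S,np.array([u/3.3+250,v/3.3+170]))
def pts(q):
    hw=q[3]; rx,rh=q[4],q[5]
    return [(w(401,168),(0,.078,q[6])),(t0(186,229),(0,.078,q[6])),(c(335,292),(0,.078,q[6])),
    (w(85,385),(0,-.078,.005)),(w(275,100),(0,.078,.005)),
    (w(722,312),(.18,hw,.07)),(w(742,325),(.192,hw,.07)),(w(528,549),(.18,-hw,.07)),(w(545,567),(.192,-hw,.07)),
    (t(137,88),(.192,hw,.07)),(t(137,114),(.18,hw,.07)),(t(474,137),(.192,-hw,.07)),(t(472,160),(.18,-hw,.07)),
    (w(371,302),(rx,rh,.052)),(w(306,386),(rx,-rh,.052)),(t(309,355),(rx,-rh,.052)),(t0(322,205),(rx,-rh,.052)),(t0(269,196),(rx,rh,.052)),
    (c(178,370),(rx,-rh,.052)),(c(228,400),(rx,rh,.052))]
def res(q,full=False):
    x,y,a=q[:3];R=np.array([[np.cos(a),-np.sin(a)],[np.sin(a),np.cos(a)]])
    o=[]
    for (s,px),P in pts(q):
        g=R@np.array(P[:2])+[x,y]; o.append(proj(s,(*g,P[2]))-px)
    return np.array(o) if full else np.ravel(o)
r=least_squares(res,[.6055,.021,-.143,.089,.061,.02,.155],loss='soft_l1')
print(np.round(r.x,4)); print(np.round(res(r.x,True),1).tolist())
E
```

```text
[ 0.6103  0.0196 -0.0804  0.0721  0.0596  0.0259  0.1626]
[[-0.9, 0.2], [0.0, -0.8], [-0.1, -0.9], [6.9, 2.4], [-0.3, -1.0], [-2.6, 0.5], [-0.8, -0.0], [-3.0, 14.8], [-0.6, 12.2], [0.2, -1.2], [-0.2, -2.0], [-12.3, -6.9], [-12.2, -7.1], [-0.1, -6.7], [0.5, -0.5], [-0.9, -1.0], [-2.1, -2.0], [-3.3, -0.3], [0.3, 0.2], [3.1, -1.5]]
```

```bash
cat > fit.py <<'E'
from h import *
from scipy.optimize import least_squares
W=snap('wrist');T=snap('top');S=snap('scene')
w=lambda u,v:(W,np.array([u/3.2+340,v/3+150]))
t=lambda u,v:(T,np.array([u/5+270,v/5+140]))
t0=lambda u,v:(T,np.array([u/2.85+220,v/2.85+140]))
c=lambda u,v:(S,np.array([u/3.3+250,v/3.3+170]))
def pts(q):
    hw=q[3]; rx,rh=q[4],q[5]
    return [(w(401,168),(0,.078,q[6])),(t0(186,229),(0,.078,q[6])),(c(335,292),(0,.078,q[6])),
    (w(85,385),(0,-.078,.005)),(w(275,100),(0,.078,.005)),
    (w(722,312),(.18,hw,.07)),(w(742,325),(.192,hw,.07)),(w(528,549),(.18,-hw,.07)),(w(545,567),(.192,-hw,.07)),
    (t(137,88),(.192,hw,.07)),(t(137,114),(.18,hw,.07)),(t(474,137),(.192,-hw,.07)),(t(472,160),(.18,-hw,.07)),
    (w(371,302),(rx,rh,.052)),(w(306,386),(rx,-rh,.052)),(t(309,355),(rx,-rh,.052)),(t0(322,205),(rx,-rh,.052)),(t0(269,196),(rx,rh,.052)),
    (c(178,370),(rx,-rh,.052)),(c(228,400),(rx,rh,.052))]
def res(q,full=False):
    x,y,a=q[:3];R=np.array([[np.cos(a),-np.sin(a)],[np.sin(a),np.cos(a)]])
    o=[]
    for (s,px),P in pts(q):
        g=R@np.array(P[:2])+[x,y]; o.append(proj(s,(*g,P[2]))-px)
    return np.array(o) if full else np.ravel(o)
r=least_squares(res,[.6055,.021,-.143,.089,.061,.02,.155])
print(np.round(r.x,4)); print(np.round(res(r.x,True),1).tolist())
for (s,px),P in pts(r.x): print(P,np.round(at_z(s,px,P[2]),4))
E
python3 fit.py
```

```text
[ 0.6073  0.0204 -0.0839  0.07    0.0637  0.0234  0.1675]
[[-1.4, -0.6], [-0.5, -0.2], [0.6, -2.6], [5.1, 1.1], [-1.8, -2.3], [-5.4, 1.0], [-3.6, 0.5], [-4.2, 12.6], [-1.8, 10.0], [0.9, -0.1], [0.5, -1.0], [-13.1, -5.7], [-13.1, -5.9], [-0.1, -5.0], [2.3, -2.1], [-2.0, -1.5], [-3.2, -2.4], [-2.4, -0.7], [1.1, 0.9], [2.1, -1.4]]
(0, 0.078, np.float64(0.16750732531827103)) [0.6154 0.0981 0.1675]
(0, 0.078, np.float64(0.16750732531827103)) [0.6134 0.0969 0.1675]
(0, 0.078, np.float64(0.16750732531827103)) [0.6216 0.0991 0.1675]
(0, -0.078, 0.005) [ 0.5933 -0.0582  0.005 ]
(0, 0.078, 0.005) [0.6175 0.0962 0.005 ]
(0.18, np.float64(0.06999581855595662), 0.07) [0.7982 0.0786 0.07  ]
(0.192, np.float64(0.06999581855595662), 0.07) [0.8084 0.0763 0.07  ]
(0.18, np.float64(-0.06999581855595662), 0.07) [ 0.7776 -0.0457  0.07  ]
(0.192, np.float64(-0.06999581855595662), 0.07) [ 0.7882 -0.0512  0.07  ]
(0.192, np.float64(0.06999581855595662), 0.07) [0.8042 0.0766 0.07  ]
(0.18, np.float64(0.06999581855595662), 0.07) [0.7899 0.0764 0.07  ]
(0.192, np.float64(-0.06999581855595662), 0.07) [ 0.7771 -0.0995  0.07  ]
(0.18, np.float64(-0.06999581855595662), 0.07) [ 0.7646 -0.0983  0.07  ]
(np.float64(0.06366516518310167), np.float64(0.023386655972292118), 0.052) [0.6758 0.0324 0.052 ]
(np.float64(0.06366516518310167), np.float64(-0.023386655972292118), 0.052) [ 0.6672 -0.0119  0.052 ]
(np.float64(0.06366516518310167), np.float64(-0.023386655972292118), 0.052) [ 0.6648 -0.0133  0.052 ]
(np.float64(0.06366516518310167), np.float64(-0.023386655972292118), 0.052) [ 0.6623 -0.0164  0.052 ]
(np.float64(0.06366516518310167), np.float64(0.023386655972292118), 0.052) [0.6709 0.032  0.052 ]
(np.float64(0.06366516518310167), np.float64(-0.023386655972292118), 0.052) [ 0.6674 -0.0119  0.052 ]
(np.float64(0.06366516518310167), np.float64(0.023386655972292118), 0.052) [0.6785 0.0347 0.052 ]
```

```bash
sed -i 's/(w(528,549),(.18,-hw,.07)),(w(545,567),(.192,-hw,.07)),//' fit.py; sed -i 's/.061,.02,.155\])/.061,.02,.155],loss="soft_l1")/' fit.py; python3 fit.py | head -2
python3 - <<'E'
from h import *
# bottles in wrist: mask fit
import m
from scipy.optimize import minimize
s=snap('wrist'); 
for mk in cams.masks_of('wrist','bottle'):
    M=mk['pixels']; col=s['pixels'][M].mean(0)
    print(np.round(mk['location']),round(mk['conf'],2),np.round(col),M.sum())
    if mk['conf']<.5: continue
    g=at_z(s,mk['location'],.09)[:2]
    c1=lambda p:np.abs(m.sil(s,*p)-M).sum()
    rr=minimize(c1,g,method='Nelder-Mead',options=dict(initial_simplex=[g,g+[.01,0],g+[0,.01]],xatol=1e-4)); print(np.round(rr.x,4),round(rr.fun))
E
```

```text
[ 0.6045  0.0206 -0.1678  0.0892  0.0672  0.023   0.1613]
[[-0.4, 0.0], [0.0, -1.1], [-0.2, -0.3], [-0.7, -1.6], [0.4, -0.9], [-1.1, -0.2], [0.3, -0.0], [0.1, -1.6], [-0.7, -2.5], [-0.0, -0.7], [-0.3, -0.9], [-1.0, -0.1], [-0.7, 0.9], [0.0, -0.8], [-1.2, -1.7], [0.0, -1.4], [-0.5, -0.3], [-0.4, -1.6]]
[234. 114.] 0.97 [ 87.  51. 101.] 3560
[0.3725 0.0984] 123
[261. 333.] 0.87 [ 39.  71. 123.] 4479
[ 0.4743 -0.1336] 124
[302. 227.] 0.84 [153. 147. 143.] 3279
[0.4737 0.0118] 82
[306. 428.] 0.27 [152. 148. 135.] 673
```

```bash
python3 - <<'E'
import cv2
a=cv2.imread('pics/wrist1.png')[290:480,0:640]; a=cv2.convertScaleAbs(a,alpha=2.5,beta=20); cv2.imwrite('pics/fing.png',cv2.resize(a,None,fx=1.25,fy=2.5,interpolation=cv2.INTER_CUBIC))
a=cv2.imread('pics/scene1.png')[70:170,310:420]; a=cv2.convertScaleAbs(a,alpha=2,beta=10); cv2.imwrite('pics/g2.png',cv2.resize(a,None,fx=5,fy=5,interpolation=cv2.INTER_CUBIC))
E
python3 - <<'E'
from h import *
s=snap('wrist'); st=status.state();R=st['orientation'];p=st['eef_pos']
def tool(px,y):
    o,d=ray(s,px); o=R.T@(o-p); d=R.T@d; return np.round((o+d*(y-o[1])/d[1])*1000)
for px in [(180,308),(195,310),(150,380),(80,380),(30,375),(5,400),(100,440),(125,475)]:
    print(px,tool(px,-.011),tool(px,0),tool(px,.011))
E
```

```text
(180, 308) [-45. -11. -19.] [-54.   0.   4.] [-62.  11.  27.]
(195, 310) [-40. -11. -20.] [-47.   0.   3.] [-55.  11.  25.]
(150, 380) [-39. -11. -57.] [-47.   0. -42.] [-54.  11. -26.]
(80, 380) [-56. -11. -57.] [-66.   0. -42.] [-77.  11. -26.]
(30, 375) [-69. -11. -55.] [-82.   0. -39.] [-95.  11. -23.]
(5, 400) [-68. -11. -65.] [-81.   0. -50.] [-94.  11. -36.]
(100, 440) [-41. -11. -76.] [-49.   0. -64.] [-57.  11. -52.]
(125, 475) [-33. -11. -85.] [-39.   0. -74.] [-46.  11. -63.]
```

View pics/fing.png

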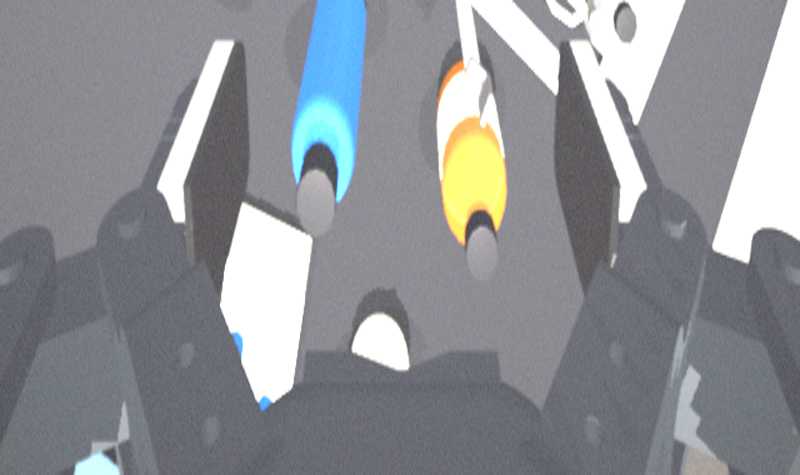

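View pics/g2.png

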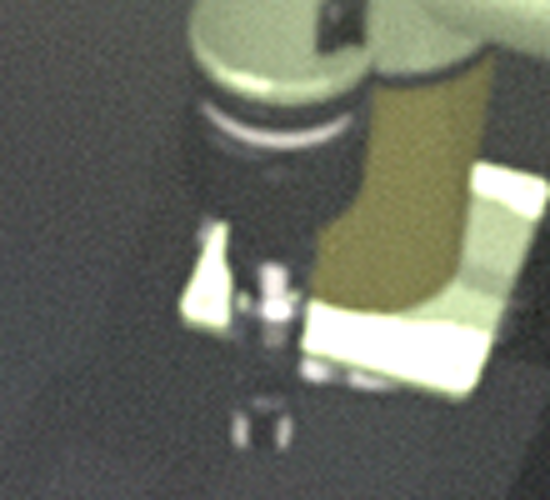

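```bash
python3 - <<'E'
from h import *
print(shift((.371,-.026,.24),.35)); print(shift((.371,-.026,.05),.35))
E
```

```text
([-0.1319, 0.0439, 0.1803], np.float64(-0.0))
([-0.1319, 0.0439, 0.3703], np.float64(-0.0))
```

carry_out(moves=[[[0,-0.035,0.012,0.03,0],[0,-0.07,0.023,0.06,0],[0,-0.105,0.035,0.1,0],[0,-0.132,0.044,0.14,0],[0,-0.132,0.044,0.18,0],[0,-0.132,0.044,0.22,0],[0,-0.132,0.044,0.26,0],[0,-0.132,0.044,0.3,0],[0,-0.132,0.044,0.34,0],[0,-0.132,0.044,0.37,0],[0,-0.132,0.044,0.37,0]]])

```text
time_s: 5.5
eef_pos: [0.3667, -0.0248, 0.0468]
orientation: [[0.939, 0.343, -0.01], [0.343, -0.939, 0.003], [-0.008, -0.006, -1.0]]
contact_force: [-0.7, 0.5, -0.4]
grip_width: 0.0857
```

```bash
python3 - <<'E'
from h import *
for n in ['top','scene']:
    s=snap(n,n+'2.png')
st=status.state(); print(st['time_s'],st['eef_pos'],st['joint_pos'],st['contact_force'])
a=cv2.imread('pics/scene2.png')[110:260,280:430]; a=cv2.convertScaleAbs(a,alpha=1.7,beta=10); cv2.imwrite('pics/s2z.png',cv2.resize(a,None,fx=4,fy=4,interpolation=cv2.INTER_CUBIC))
a=cv2.imread('pics/top2.png')[200:350,250:400]; a=cv2.convertScaleAbs(a,alpha=1.7,beta=10); cv2.imwrite('pics/t2z.png',cv2.resize(a,None,fx=4,fy=4,interpolation=cv2.INTER_CUBIC))
E
```

```text
5.6 [ 0.37106805 -0.02611322  0.05058161] [-3.04131654e-01  3.16093644e-02  2.17067863e+00  2.74172757e-05
  9.40001761e-01 -6.54129362e-01] [ 0.8020633  -0.00385411  1.00467973]
```

View pics/s2z.png

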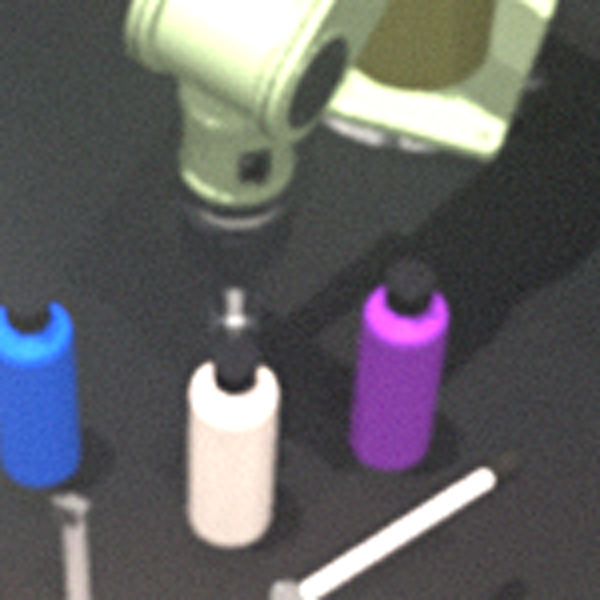

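View pics/t2z.png

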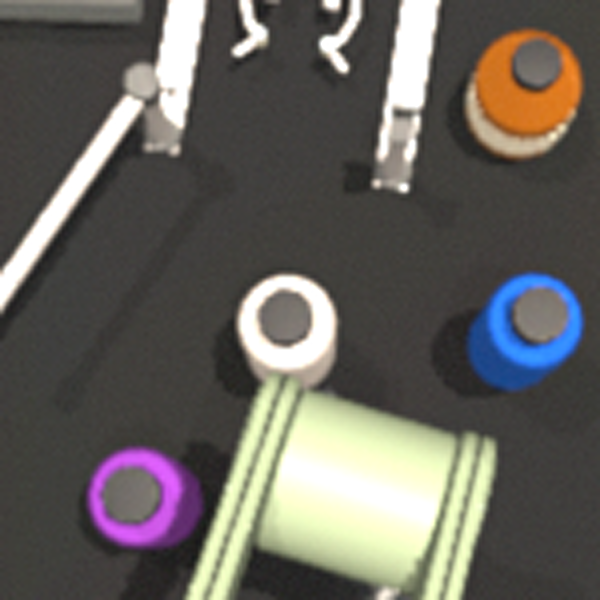

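carry_out(moves=[[[0,0,0,0.025,0],[0,0,0,0.04,0],[0,0,0,0.05,0],[0,0,0,0.055,0],[0,0,0,0.057,0],[0,0,0,0.057,0],[0,0.005,0,0.057,0],[0,0.008,0,0.057,0],[0,0.008,0,0.057,0]]])

```text
time_s: 6.5
eef_pos: [0.378, -0.0233, -0.0066]
orientation: [[0.939, 0.344, -0.002], [0.344, -0.939, -0.0], [-0.002, -0.0, -1.0]]
contact_force: [-4.6, -2.1, -0.1]
grip_width: 0.0855
```

```bash
cat > look.py <<'E'
from h import *
import m,sys
from scipy.optimize import minimize
O=np.array([.6045,.0206]);PHI=-.1678
def stand(p):
    d=np.array(p[:2])-O;c,s=np.cos(PHI),np.sin(PHI); return np.array([c*d[0]+s*d[1],-s*d[0]+c*d[1]])
def world(q):
    c,s=np.cos(PHI),np.sin(PHI); return O+[c*q[0]-s*q[1],s*q[0]+c*q[1]]
def bot(n,s,tag=None):
    out=[]
    for mk in cams.masks_of(n,'bottle'):
        M=mk['pixels']; 
        if mk['conf']<.4: continue
        col=s['pixels'][M].astype(float).mean(0)
        if col.max()-col.min()>40: continue
        g=at_z(s,mk['location'],.09)[:2]
        if abs(g[1])>.12 or g[0]<.35: continue
        c1=lambda p:np.abs(m.sil(s,*p)-M).sum()
        rr=minimize(c1,g,method='Nelder-Mead',options=dict(initial_simplex=[g,g+[.01,0],g+[0,.01]],xatol=1e-4)); out.append((np.round(rr.x,4),np.round(stand(rr.x),4),round(rr.fun),int(M.sum())))
    return out
if __name__=='__main__':
    tag=sys.argv[1]
    st=status.state(); R=st['orientation']; print(round(st['time_s'],2),np.round(st['eef_pos'],4),'stand',np.round(stand(st['eef_pos']),4),'yaw',round(np.arctan2(R[1,0],R[0,0]),3),'F tool',np.round(R.T@st['contact_force'],2),'Fstand',np.round(np.array([[np.cos(PHI),np.sin(PHI)],[-np.sin(PHI),np.cos(PHI)]])@st['contact_force'][:2],2))
    for n in sys.argv[2:]:
        s=snap(n,f'{n}_{tag}.png'); print(n,bot(n,s))
        a=cv2.imread(f'pics/{n}_{tag}.png')
        a={'scene':a[140:320,250:430],'top':a[150:330,240:420],'wrist':a}[n]
        cv2.imwrite(f'pics/{n}_{tag}z.png',cv2.resize(cv2.convertScaleAbs(a,alpha=1.5,beta=10),None,fx=3 if n!='wrist' else 1,fy=3 if n!='wrist' else 1,interpolation=cv2.INTER_CUBIC))
E
python3 look.py a top scene wrist
```

```text
6.5 [ 0.378  -0.0233 -0.0066] stand [-0.2159 -0.0811] yaw 0.351 F tool [-5.07  0.4   0.12] Fstand [-4.21 -2.86]
top [(array([0.4759, 0.0117]), array([-0.1253, -0.0302]), 74, 509), (array([ 0.7425, -0.0054]), array([ 0.1404, -0.0026]), 2355, 3036)]
scene [(array([0.4758, 0.0139]), array([-0.1258, -0.0281]), 40, 976)]
wrist [(array([0.3936, 0.0318]), array([-0.2098, -0.0242]), 294072, 13128)]
```

View pics/wrist_az.png

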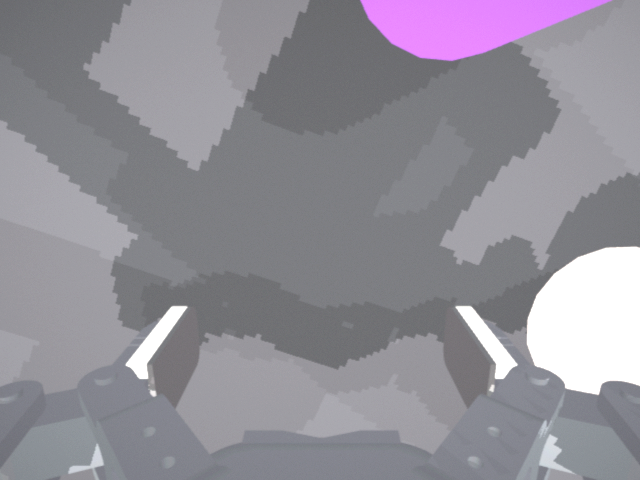

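View pics/scene_az.png

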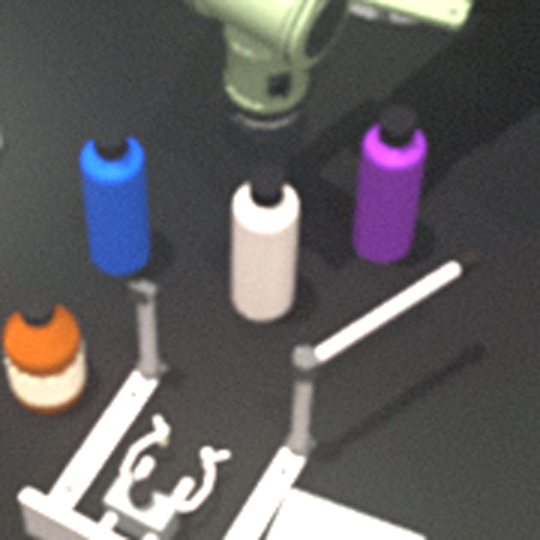

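carry_out(moves=[[[0,-0.005,0,0,0],[0,-0.005,0,0.003,0],[0,-0.005,0,0.004,0],[0,-0.003,0,0.004,0],[0,0.0,0,0.004,0],[0,0.003,0,0.004,0],[0,0.006,0,0.004,0],[0,0.009,0,0.004,0],[0,0.012,0,0.004,0],[0,0.015,0,0.004,0]]])

```text
time_s: 7.8
eef_pos: [0.3908, -0.018, -0.0111]
orientation: [[0.939, 0.343, -0.004], [0.343, -0.939, 0.0], [-0.004, -0.002, -1.0]]
contact_force: [-7.7, -1.7, 4.4]
grip_width: 0.0853
```

```bash
python3 look.py b top scene
```

```text
7.8 [ 0.3908 -0.018  -0.0111] stand [-0.2043 -0.0737] yaw 0.351 F tool [-7.83 -1.03 -4.33] Fstand [-7.29 -2.98]
top [(array([0.4867, 0.0165]), array([-0.1154, -0.0237]), 107, 481)]
scene [(array([0.7851, 0.0193]), array([0.1783, 0.0288]), 2429, 3036)]
```

View pics/scene_bz.png

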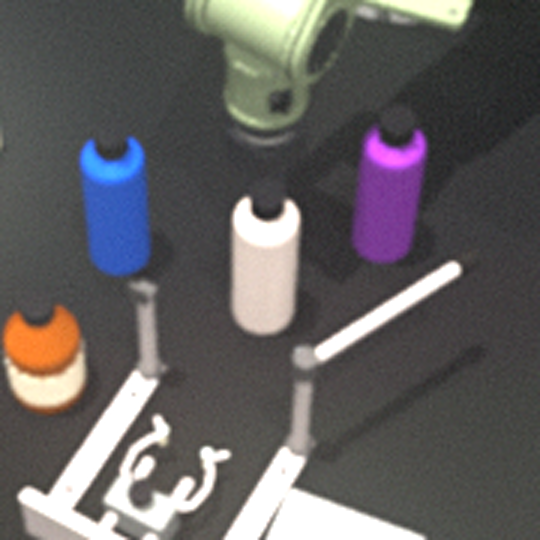

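carry_out(moves=[[[0,0.0,0,-0.003,0],[0,0.003,0,-0.003,0],[0,0.006,0,-0.003,0],[0,0.009,0,-0.003,0],[0,0.012,0,-0.003,0],[0,0.015,0,-0.003,0],[0,0.018,0,-0.003,0],[0,0.021,0,-0.003,0],[0,0.024,0,-0.003,0]]])

```text
time_s: 8.9
eef_pos: [0.4144, -0.0099, -0.0077]
orientation: [[0.939, 0.343, -0.002], [0.343, -0.939, -0.0], [-0.002, -0.001, -1.0]]
contact_force: [-6.0, -3.0, 2.8]
grip_width: 0.0857
```

```bash
python3 look.py c top scene
```

```text
8.9 [ 0.4144 -0.0099 -0.0077] stand [-0.1824 -0.0618] yaw 0.35 F tool [-6.63  0.73 -2.82] Fstand [-5.39 -3.91]
top [(array([0.5131, 0.0249]), array([-0.0909, -0.011 ]), 124, 526), (array([0.3747, 0.0994]), array([-0.2397,  0.0394]), 158, 424)]
scene [(array([0.5142, 0.0274]), array([-0.0902, -0.0084]), 54, 956)]
```

View pics/scene_cz.png

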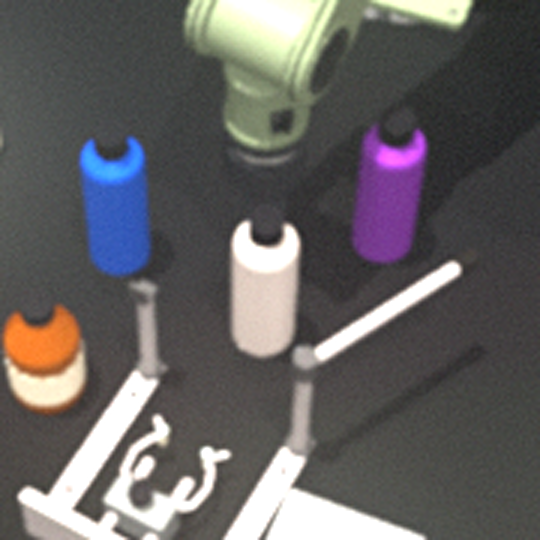

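carry_out(moves=[[[0,0.0,0,-0.002,0],[0,0.003,0,-0.002,0],[0,0.006,0,-0.002,0],[0,0.009,0,-0.002,0],[0,0.012,0,-0.002,0],[0,0.015,0,-0.002,0],[0,0.018,0,-0.002,0]]])

```text
time_s: 9.8
eef_pos: [0.4316, -0.0039, -0.0055]
orientation: [[0.939, 0.343, -0.001], [0.343, -0.939, -0.0], [-0.001, -0.0, -1.0]]
contact_force: [-5.5, -1.7, 2.8]
grip_width: 0.0852
```

```bash
python3 look.py d top scene
```

```text
9.8 [ 0.4316 -0.0039 -0.0055] stand [-0.1664 -0.053 ] yaw 0.35 F tool [-5.79 -0.31 -2.78] Fstand [-5.18 -2.59]
top [(array([0.5319, 0.031 ]), array([-0.0733, -0.0019]), 128, 508), (array([0.3734, 0.1   ]), array([-0.2411,  0.0397]), 272, 317)]
scene [(array([0.5334, 0.0335]), array([-0.0722,  0.0008]), 70, 968)]
```

```bash
cat > plan.py <<'E'
from look import *
def plan(b,psi,gap,z=-.006,off=0.0,prot=.104):
    # axis pose behind bottle b (stand coords), tool yaw psi rel. stand
    c,s=np.cos(psi),np.sin(psi)
    a=np.array(b)-(prot+gap)*np.array([c,s])+off*np.array([-s,c])
    w=world(a); yaw=PHI+psi
    P=np.array([-.241,.0382])-a; al=c*P[0]+s*P[1]; la=-s*P[0]+c*P[1]
    print('axis stand',a.round(4),'world',w.round(4),'yaw',round(yaw,3),'purple rel along/lat',al.round(4),la.round(4))
    print(shift((*w,z),yaw))
E
python3 -c "
from plan import *
plan((-.0728,-.0005),.25,.006)"
```

```text
axis stand [-0.1794 -0.0277] world [0.423  0.0232] yaw 0.082 purple rel along/lat -0.0434 0.0791
([0.0008, -0.0285, 0.0004], np.float64(0.268))
```

carry_out(moves=[[[0,-0.01,0,0,0],[0,-0.02,0,0,0],[0,-0.02,-0.01,0,0.09],[0,-0.015,-0.02,0,0.18],[0,-0.01,-0.0285,0,0.268],[0,-0.005,-0.0285,0,0.268],[0,0.001,-0.0285,0,0.268]]])

```text
time_s: 10.7
eef_pos: [0.4235, 0.0232, -0.0055]
orientation: [[0.996, 0.084, 0.001], [0.084, -0.996, -0.0], [0.001, 0.0, -1.0]]
contact_force: [0.3, 0.6, -0.5]
grip_width: 0.0855
```

```bash
python3 look.py e top scene
```

```text
10.7 [ 0.4235  0.0232 -0.0055] stand [-0.1789 -0.0277] yaw 0.084 F tool [ 0.34 -0.57  0.52] Fstand [0.19 0.63]
top [(array([0.5281, 0.0305]), array([-0.077, -0.003]), 52, 576)]
scene [(array([0.5302, 0.0324]), array([-0.0752, -0.0007]), 57, 956)]
```

View pics/top_ez.png

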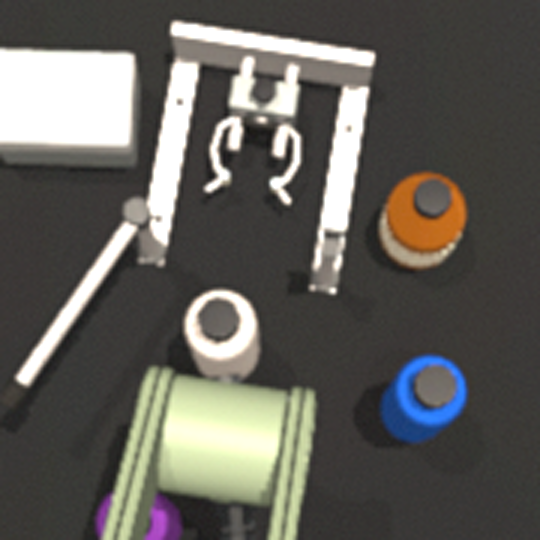

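carry_out(moves=[[[0,0,0,0.002,0],[0,0,0,0.0035,0],[0,0.003,0,0.0035,0],[0,0.006,0.001,0.0035,0],[0,0.009,0.0013,0.0035,0],[0,0.012,0.0018,0.0035,0],[0,0.015,0.0023,0.0035,0],[0,0.018,0.0027,0.0035,0],[0,0.021,0.0032,0.0035,0],[0,0.024,0.0036,0.0035,0]]])

```text
time_s: 11.9
eef_pos: [0.4446, 0.022, -0.01]
orientation: [[0.997, 0.082, -0.006], [0.082, -0.997, 0.001], [-0.006, -0.001, -1.0]]
contact_force: [-6.4, 0.2, 3.0]
grip_width: 0.0853
```

```bash
python3 look.py f top scene
```

```text
11.9 [ 0.4446  0.022  -0.01  ] stand [-0.1578 -0.0253] yaw 0.083 F tool [-6.36 -0.74 -2.93] Fstand [-6.32 -0.86]
top [(array([0.5481, 0.0319]), array([-0.0575,  0.0018]), 104, 534)]
scene [(array([0.5505, 0.033 ]), array([-0.0553,  0.0032]), 63, 943)]
```

View pics/scene_fz.png

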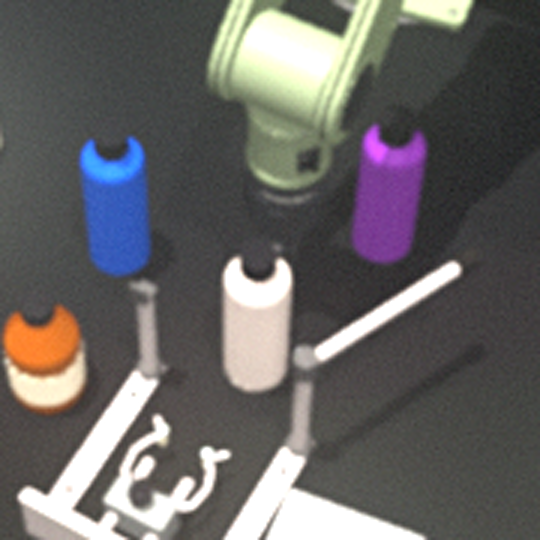

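```bash
python3 -c "
from plan import *
for ps in (.15,.1,.05): plan((-.058,.001),ps,.006,z=-.008)"
```

```text
axis stand [-0.1668 -0.0154] world [0.4375 0.0332] yaw -0.018 purple rel along/lat -0.0654 0.0641
([-0.0072, -0.012, -0.0018], np.float64(0.1))
axis stand [-0.1675 -0.01  ] world [0.4377 0.0387] yaw -0.068 purple rel along/lat -0.0684 0.0553
([-0.0065, -0.0174, -0.0018], np.float64(0.15))
axis stand [-0.1679 -0.0045] world [0.4382 0.0442] yaw -0.118 purple rel along/lat -0.0709 0.0463
([-0.0055, -0.0228, -0.0018], np.float64(0.2))
```

carry_out(moves=[[[0,-0.008,0,-0.002,0],[0,-0.014,-0.004,-0.002,0.05],[0,-0.014,-0.012,-0.002,0.1],[0,-0.007,-0.012,0,0.1],[0,-0.003,-0.012,0,0.1],[0,0.0,-0.0115,0,0.1],[0,0.003,-0.0108,0,0.1],[0,0.006,-0.01,0,0.1],[0,0.009,-0.009,0,0.1],[0,0.012,-0.008,0,0.1],[0,0.015,-0.007,0,0.1],[0,0.018,-0.006,0,0.1],[0,0.021,-0.005,0,0.1],[0,0.024,-0.004,0,0.1],[0,0.027,-0.003,0,0.1],[0,0.03,-0.002,0,0.1]]])

```text
time_s: 13.7
eef_pos: [0.475, 0.0263, -0.0099]
orientation: [[1.0, -0.017, -0.005], [-0.017, -1.0, 0.001], [-0.005, -0.0, -1.0]]
contact_force: [-6.4, 0.1, 3.8]
grip_width: 0.0854
```

```bash
python3 look.py g top scene; python3 -c "
from plan import *
for ps in (0,-.05): plan((-.025,.004),ps,.006,z=-.008)"
```

```text
13.7 [ 0.475   0.0263 -0.0099] stand [-0.1286 -0.016 ] yaw -0.017 F tool [-6.38 -0.01 -3.77] Fstand [-6.29 -0.94]
top [(array([0.5794, 0.0254]), array([-0.0256,  0.0005]), 117, 576)]
scene [(array([0.5829, 0.0279]), array([-0.0225,  0.0036]), 122, 883)]
axis stand [-0.135  0.004] world [0.4721 0.0471] yaw -0.168 purple rel along/lat -0.106 0.0342
([-0.004, -0.0209, -0.0019], np.float64(0.15))
axis stand [-0.1349  0.0095] world [0.4731 0.0525] yaw -0.218 purple rel along/lat -0.1074 0.0234
([-0.003, -0.0263, -0.0019], np.float64(0.2))
```

View pics/scene_gz.png

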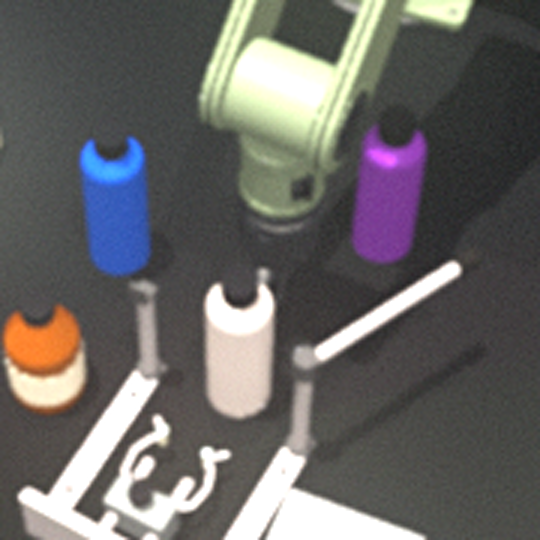

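```bash
cat > tilt.py <<'E'
from look import *
def silt(s,x,y,tx,ty):
    a=np.linspace(0,2*np.pi,40); im=np.zeros((1920,2560),np.uint8)
    def hull(l):
        P=np.array([proj(s,(x+rr*np.cos(t)+tx*z,y+rr*np.sin(t)+ty*z,z-tx*(rr*np.cos(t))-ty*rr*np.sin(t))) for rr,z in l for t in a])
        cv2.fillConvexPoly(im,cv2.convexHull(np.round(P*4+1.5).astype(np.int32)),255)
    hull([(.029,0),(.029,.145)]);hull([(.029,.145),(.0165,.165)]);hull([(.0165,.16),(.0165,.188)])
    return cv2.resize(im,(640,480),interpolation=cv2.INTER_AREA)/255.
def run():
    D=[]
    for n in ('scene','top'):
        s=snap(n)
        for mk in cams.masks_of(n,'bottle'):
            M=mk['pixels'];col=s['pixels'][M].astype(float).mean(0)
            g=at_z(s,mk['location'],.09)
            if mk['conf']<.35 or M.sum()>1200 or col.max()-col.min()>40 or abs(g[1])>.09 or g[0]<.4: continue
            D.append((s,M,g)); break
    f=lambda p:sum(np.abs(silt(s,p[0],p[1],p[2],p[3])-M).sum() for s,M,_ in D)
    g=D[0][2]; x0=np.array([g[0],g[1],0,0])
    sx=[x0]+[x0+d for d in np.diag([.008,.008,.05,.05])]
    r=minimize(f,x0,method='Nelder-Mead',options=dict(initial_simplex=sx,xatol=1e-4,fatol=.1,maxiter=400))
    print(len(D),'views base stand',stand(r.x).round(4),'tilt deg world x,y',np.degrees(r.x[2:]).round(1),'cost',round(r.fun))
run()
E
python3 tilt.py
```

```text
2 views base stand [-0.0204  0.003 ] tilt deg world x,y [-2.  -0.6] cost 176
```

carry_out(moves=[[[0,-0.008,0,-0.002,0],[0,-0.014,-0.006,-0.002,0.05],[0,-0.012,-0.014,-0.002,0.1],[0,-0.008,-0.018,-0.002,0.15],[0,-0.004,-0.018,-0.002,0.15],[0,0.0,-0.0174,-0.002,0.15],[0,0.004,-0.0168,-0.002,0.15],[0,0.008,-0.0162,-0.002,0.15],[0,0.012,-0.0156,-0.002,0.15],[0,0.016,-0.015,-0.002,0.15],[0,0.02,-0.0144,-0.002,0.15],[0,0.024,-0.0138,-0.002,0.15],[0,0.028,-0.0132,-0.002,0.15],[0,0.032,-0.0126,-0.002,0.15],[0,0.036,-0.012,-0.002,0.15]]])

```text
time_s: 15.6
eef_pos: [0.5112, 0.0375, -0.0077]
orientation: [[0.986, -0.167, -0.005], [-0.167, -0.986, 0.0], [-0.005, 0.0, -1.0]]
contact_force: [-7.2, 1.4, 4.8]
grip_width: 0.0859
```

```bash
python3 look.py i top scene;python3 tilt.py
```

```text
15.6 [ 0.5112  0.0375 -0.0077] stand [-0.0948  0.0011] yaw -0.167 F tool [-7.39 -0.13 -4.74] Fstand [-7.37  0.13]
top [(array([0.6172, 0.0206]), array([0.0125, 0.0021]), 193, 495)]
scene [(array([0.6176, 0.0222]), array([0.0126, 0.0038]), 65, 1063)]
2 views base stand [0.0115 0.0032] tilt deg world x,y [0.1 0.3] cost 292
```

View pics/top_iz.png

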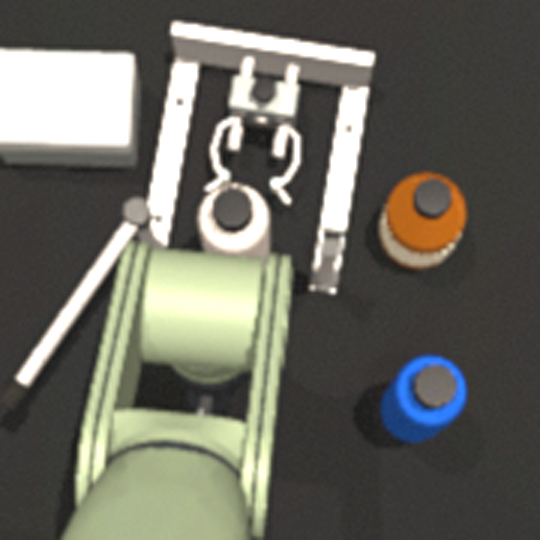

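carry_out(moves=[[[0,0.004,0,0,0],[0,0.008,0,0,0],[0,0.012,0,0,0],[0,0.016,0,0,0],[0,0.019,0,0,0],[0,0.022,0,0,0]]])

```text
time_s: 16.6
eef_pos: [0.5342, 0.0339, -0.0074]
orientation: [[0.986, -0.167, -0.002], [-0.167, -0.986, 0.0], [-0.002, 0.0, -1.0]]
contact_force: [-5.5, 1.1, 2.4]
grip_width: 0.0854
```

```bash
python3 look.py j top scene;python3 tilt.py
```

```text
16.6 [ 0.5342  0.0339 -0.0074] stand [-0.0716  0.0014] yaw -0.168 F tool [-5.6  -0.12 -2.41] Fstand [-5.6   0.12]
top [(array([0.6384, 0.0168]), array([0.0341, 0.0019]), 232, 471)]
scene [(array([0.6393, 0.0186]), array([0.0347, 0.0038]), 124, 884), (array([0.7831, 0.0172]), array([0.1767, 0.0265]), 2379, 3079)]
2 views base stand [0.0361 0.0038] tilt deg world x,y [-1.5 -0.3] cost 325
```

View pics/scene_jz.png

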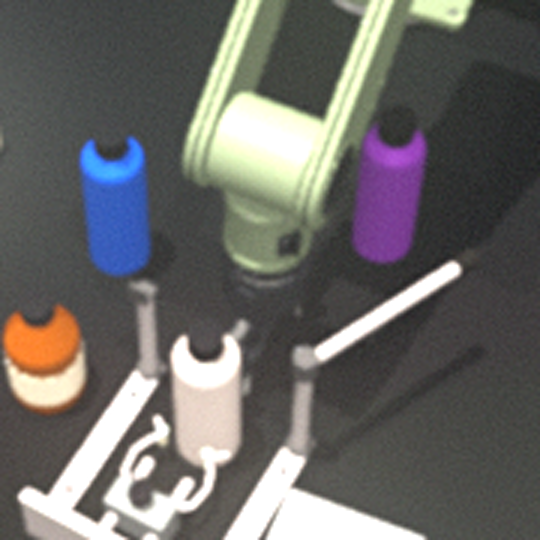

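carry_out(moves=[[[0,0.002,0,0,0],[0,0.004,0,0,0],[0,0.006,0,0,0],[0,0.008,0,0,0],[0,0.01,0,0,0],[0,0.012,0,0,0]]])

```text
time_s: 17.6
eef_pos: [0.5452, 0.032, -0.0075]
orientation: [[0.986, -0.167, -0.004], [-0.167, -0.986, 0.0], [-0.004, 0.0, -1.0]]
contact_force: [-10.7, 1.7, 4.6]
grip_width: 0.0852
```

carry_out(moves=[[[0,0.0015,0,0,0],[0,0.003,0,0,0],[0,0.0045,0,0,0],[0,0.006,0,0,0]]])

```text
time_s: 18.0
eef_pos: [0.5499, 0.0312, -0.0077]
orientation: [[0.986, -0.167, -0.006], [-0.167, -0.986, 0.001], [-0.006, 0.0, -1.0]]
contact_force: [-12.3, 1.6, 6.1]
grip_width: 0.085
```

carry_out(moves=[[[0,0.0015,0,0,0],[0,0.003,0,0,0],[0,0.0045,0,0,0],[0,0.006,0,0,0]]])

```text
time_s: 18.4
eef_pos: [0.5557, 0.0304, -0.0077]
orientation: [[0.986, -0.167, -0.006], [-0.167, -0.986, 0.001], [-0.006, 0.0, -1.0]]
contact_force: [-11.6, 1.9, 6.1]
grip_width: 0.0854
```

```bash
python3 look.py k top scene;python3 tilt.py
```

```text
18.4 [ 0.5557  0.0304 -0.0077] stand [-0.0498  0.0015] yaw -0.168 F tool [-11.78   0.03  -6.07] Fstand [-11.74  -0.03]
top [(array([0.659 , 0.0135]), array([0.0549, 0.0021]), 309, 406)]
scene [(array([0.6594, 0.0143]), array([0.0552, 0.003 ]), 69, 964)]
1 views base stand [0.0883 0.0077] tilt deg world x,y [-13.8  -0.4] cost 71
```

View pics/scene_kz.png

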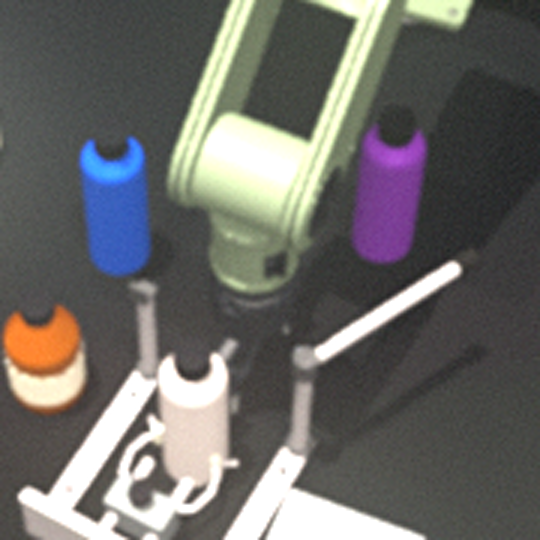

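carry_out(moves=[[[0,0.0015,0,0,0],[0,0.003,0,0,0],[0,0.0045,0,0,0],[0,0.006,0,0,0]]])

```text
time_s: 19.2
eef_pos: [0.5619, 0.0292, -0.0077]
orientation: [[0.986, -0.167, -0.006], [-0.167, -0.986, 0.0], [-0.006, 0.0, -1.0]]
contact_force: [-11.1, 0.7, 6.8]
grip_width: 0.0854
```

carry_out(moves=[[[0,0.0015,0,0,0],[0,0.003,0,0,0],[0,0.0045,0,0,0],[0,0.006,0,0,0]]])

```text
time_s: 19.6
eef_pos: [0.5687, 0.0281, -0.0075]
orientation: [[0.986, -0.167, -0.004], [-0.167, -0.986, 0.0], [-0.004, 0.0, -1.0]]
contact_force: [-9.0, 0.7, 4.4]
grip_width: 0.0859
```

```bash
python3 look.py l top scene
```

```text
19.6 [ 0.5687  0.0281 -0.0075] stand [-0.0365  0.0015] yaw -0.168 F tool [-9.    0.84 -4.37] Fstand [-8.99 -0.84]
top []
scene [(array([0.6742, 0.0129]), array([0.0701, 0.004 ]), 72, 961)]
```

View pics/scene_lz.png

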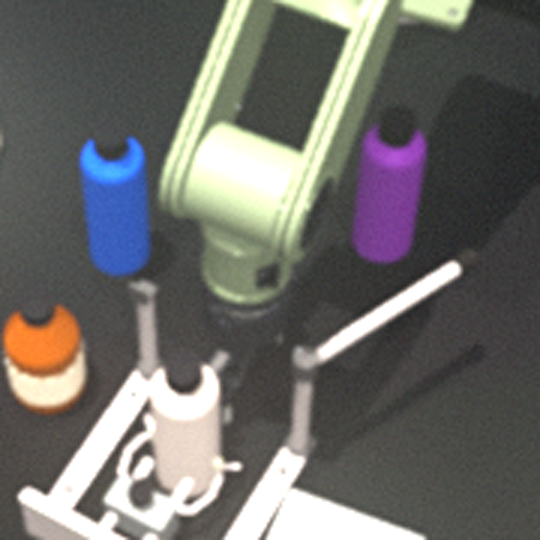

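View pics/top_lz.png

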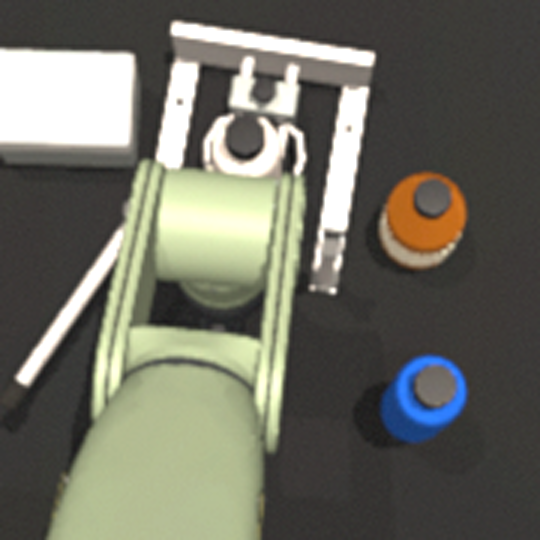

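carry_out(moves=[[[0,0.001,0,0,0],[0,0.002,0,0,0],[0,0.003,0,0,0],[0,0.004,0,0,0],[0,0.005,0,0,0]]])

```text
time_s: 20.3
eef_pos: [0.574, 0.027, -0.0074]
orientation: [[0.986, -0.167, -0.003], [-0.167, -0.986, 0.0], [-0.003, 0.0, -1.0]]
contact_force: [-7.5, 0.7, 3.8]
grip_width: 0.0854
```

carry_out(moves=[[[0,0.001,0,0,0],[0,0.002,0,0,0],[0,0.003,0,0,0],[0,0.004,0,0,0]]])

```text
time_s: 20.7
eef_pos: [0.579, 0.0264, -0.0072]
orientation: [[0.986, -0.167, -0.001], [-0.167, -0.986, 0.0], [-0.001, 0.0, -1.0]]
contact_force: [-6.0, 0.4, 2.9]
grip_width: 0.0851
```

carry_out(moves=[[[0,0.001,0,0,0],[0,0.002,0,0,0],[0,0.003,0,0,0]]])

```text
time_s: 21.0
eef_pos: [0.5825, 0.0256, -0.0071]
orientation: [[0.986, -0.167, 0.0], [-0.167, -0.986, -0.0], [0.0, 0.0, -1.0]]
contact_force: [-5.4, 0.2, 1.4]
grip_width: 0.0854
```

```bash
python3 look.py n top scene
```

```text
21.0 [ 0.5825  0.0256 -0.0071] stand [-0.0225  0.0012] yaw -0.168 F tool [-5.37  0.72 -1.4 ] Fstand [-5.37 -0.72]
top [(array([0.6873, 0.0093]), array([0.0836, 0.0027]), 371, 367)]
scene [(array([0.6845, 0.0096]), array([0.0807, 0.0025]), 147, 882)]
```

View pics/scene_nz.png

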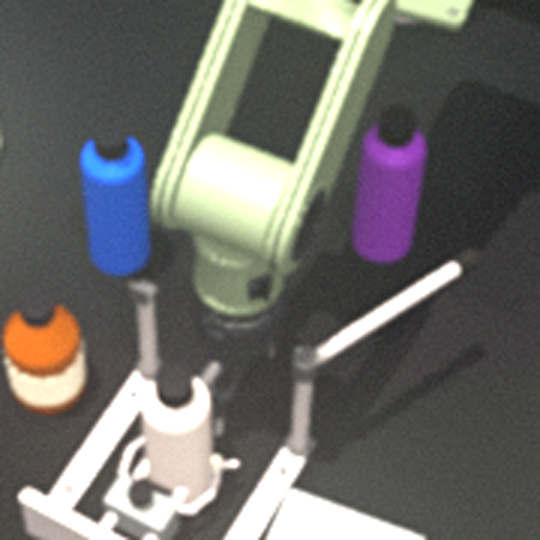

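View pics/top_nz.png

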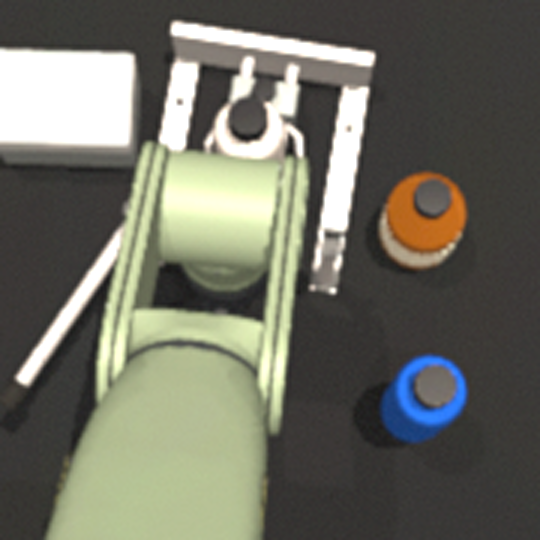

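carry_out(moves=[[[0,0.001,0,0,0],[0,0.001,0,0,0]]])

```text
time_s: 21.4
eef_pos: [0.5835, 0.0255, -0.0072]
orientation: [[0.986, -0.167, 0.0], [-0.167, -0.986, -0.0], [0.0, 0.0, -1.0]]
contact_force: [-4.2, 0.2, 2.3]
grip_width: 0.0856
```

carry_out(moves=[[[0,0.001,0,0,0],[0,0.001,0,0,0]]])

```text
time_s: 21.6
eef_pos: [0.5843, 0.0254, -0.0072]
orientation: [[0.986, -0.167, -0.0], [-0.167, -0.986, -0.0], [-0.0, 0.0, -1.0]]
contact_force: [-3.2, 0.3, 2.2]
grip_width: 0.0855
```

carry_out(moves=[[[0,0.001,0,0,0],[0,0.001,0,0,0]]])

```text
time_s: 21.8
eef_pos: [0.5854, 0.0253, -0.0072]
orientation: [[0.986, -0.167, 0.0], [-0.167, -0.986, -0.0], [0.0, -0.0, -1.0]]
contact_force: [-4.6, 0.2, 1.1]
grip_width: 0.0854
```

carry_out(moves=[[[0,0.001,0,0,0],[0,0.001,0,0,0]]])

```text
time_s: 22.0
eef_pos: [0.5871, 0.0252, -0.0071]
orientation: [[0.986, -0.167, 0.002], [-0.167, -0.986, 0.0], [0.002, -0.0, -1.0]]
contact_force: [-1.3, -0.9, -0.3]
grip_width: 0.0853
```

carry_out(moves=[[[0,0.001,0,0,0],[0,0.001,0,0,0]]])

```text
time_s: 22.2
eef_pos: [0.5877, 0.025, -0.0072]
orientation: [[0.986, -0.167, 0.001], [-0.167, -0.986, 0.0], [0.001, -0.0, -1.0]]
contact_force: [-1.4, 0.1, 0.6]
grip_width: 0.0855
```

carry_out(moves=[[[0,0.001,0,0,0],[0,0.001,0,0,0]]])

```text
time_s: 22.4
eef_pos: [0.5881, 0.0249, -0.0073]
orientation: [[0.986, -0.167, -0.001], [-0.167, -0.986, 0.0], [-0.001, 0.0, -1.0]]
contact_force: [-3.7, 0.2, 0.2]
grip_width: 0.0859
```

carry_out(moves=[[[0,0.001,0,0,0],[0,0.001,0,0,0]]])

```text
time_s: 22.6
eef_pos: [0.5886, 0.0247, -0.0074]
orientation: [[0.986, -0.167, -0.001], [-0.167, -0.986, 0.0], [-0.001, 0.0, -1.0]]
contact_force: [-4.1, 0.6, 1.7]
grip_width: 0.0856
```

carry_out(moves=[[[0,0.001,0,0,0],[0,0.001,0,0,0]]])

```text
time_s: 22.8
eef_pos: [0.5891, 0.0246, -0.0075]
orientation: [[0.986, -0.167, -0.003], [-0.167, -0.986, 0.0], [-0.003, 0.0, -1.0]]
contact_force: [-6.0, 0.3, 2.0]
grip_width: 0.0847
```

carry_out(moves=[[[0,0.001,0,0,0],[0,0.001,0,0,0]]])

```text
time_s: 23.0
eef_pos: [0.5895, 0.0245, -0.0075]
orientation: [[0.986, -0.167, -0.004], [-0.167, -0.986, 0.0], [-0.004, 0.0, -1.0]]
contact_force: [-9.3, -0.0, 3.7]
grip_width: 0.0852
```

```bash
python3 look.py q top scene
```

```text
23.0 [ 0.5895  0.0245 -0.0075] stand [-0.0155  0.0014] yaw -0.168 F tool [-9.15  1.56 -3.66] Fstand [-9.14 -1.56]
top [(array([0.6963, 0.0077]), array([0.0926, 0.0026]), 360, 391)]
scene [(array([0.6908, 0.0082]), array([0.0871, 0.0022]), 161, 873), (array([0.7908, 0.0191]), array([0.184 , 0.0296]), 2152, 2690)]
```

View pics/scene_qz.png

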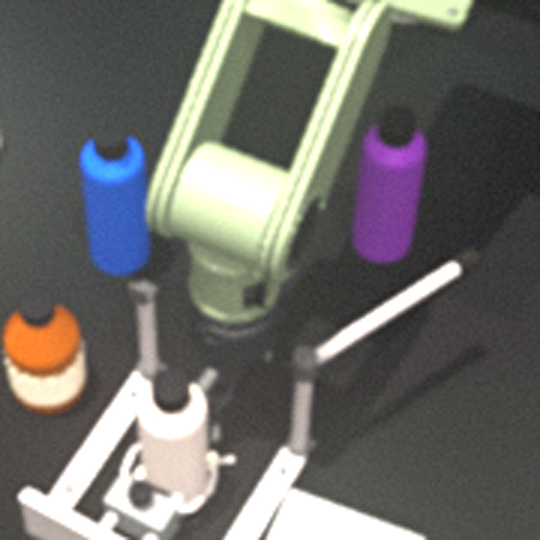

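carry_out(moves=[[[0,0.0007,0,0,0],[0,0.0007,0,0,0],[0,0.0007,0,0,0]]])

```text
time_s: 23.5
eef_pos: [0.5897, 0.0245, -0.0075]
orientation: [[0.986, -0.167, -0.005], [-0.167, -0.986, 0.0], [-0.005, 0.0, -1.0]]
contact_force: [-10.3, 0.1, 4.6]
grip_width: 0.0856
```

carry_out(moves=[[[0,0.0007,0,0,0],[0,0.0007,0,0,0],[0,0.0007,0,0,0]]])

```text
time_s: 23.8
eef_pos: [0.59, 0.0244, -0.0076]
orientation: [[0.986, -0.167, -0.005], [-0.167, -0.986, 0.001], [-0.005, 0.0, -1.0]]
contact_force: [-10.2, 1.2, 5.6]
grip_width: 0.0852
```

carry_out(moves=[[[0,0.0007,0,0,0],[0,0.0007,0,0,0],[0,0.0007,0,0,0],[0,0.0007,0,0,0]]])

```text
time_s: 24.2
eef_pos: [0.5904, 0.0244, -0.0076]
orientation: [[0.986, -0.167, -0.006], [-0.167, -0.986, 0.001], [-0.006, 0.0, -1.0]]
contact_force: [-11.3, 0.8, 6.5]
grip_width: 0.0859
```

```bash
python3 look.py r scene top
```

```text
24.2 [ 0.5904  0.0244 -0.0076] stand [-0.0145  0.0014] yaw -0.168 F tool [-11.35   1.14  -6.47] Fstand [-11.31  -1.13]
scene [(array([0.6925, 0.0077]), array([0.089, 0.002]), 180, 833)]
top [(array([0.6949, 0.007 ]), array([0.0915, 0.0017]), 379, 367)]
```

carry_out(moves=[[[0,-0.003,0,0,0],[0,-0.01,0,0,0],[0,-0.025,0,-0.002,0],[0,-0.05,0,-0.01,0],[0,-0.06,0,-0.04,0],[0,-0.07,0,-0.08,0],[0,-0.08,0,-0.12,0],[0,-0.09,0,-0.16,0],[0,-0.1,0,-0.2,0],[0,-0.1,0,-0.24,0],[0,-0.1,0,-0.28,0],[0,-0.1,0,-0.3,0],[0,-0.1,0,-0.3,0]]])

```text
time_s: 25.7
eef_pos: [0.4979, 0.0404, 0.2981]
orientation: [[0.986, -0.167, 0.012], [-0.167, -0.986, -0.001], [0.012, -0.001, -1.0]]
contact_force: [0.1, -1.1, -1.3]
grip_width: 0.0855
```

```bash
python3 look.py s scene top wrist; python3 tilt.py
```

```text
25.7 [0.4979 0.0404 0.2981] stand [-0.1084  0.0017] yaw -0.168 F tool [0.3  1.04 1.3 ] Fstand [ 0.31 -1.03]
scene [(array([0.6888, 0.0062]), array([ 0.0855, -0.0002]), 160, 853)]
top [(array([0.6931, 0.0072]), array([0.0896, 0.0016]), 213, 537), (array([0.38  , 0.0963]), array([-0.234 ,  0.0371]), 269, 308)]
wrist [(array([0.6926, 0.0079]), array([0.089 , 0.0021]), 419, 10352)]
2 views base stand [0.0895 0.001 ] tilt deg world x,y [-0.5  0.2] cost 321
```

View pics/scene_sz.png

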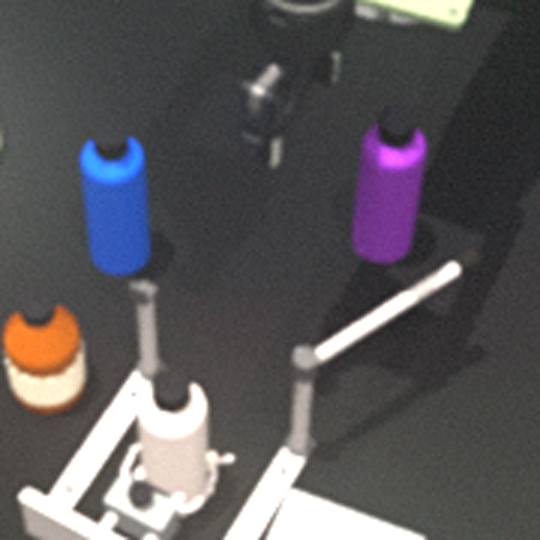

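View pics/wrist_sz.png

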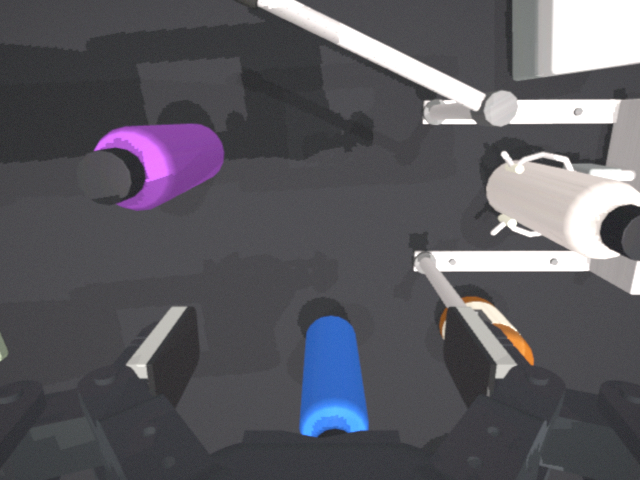

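carry_out(moves=[[[0.5,0.0,-0.04,0.0,0],[1,0.005,-0.08,0.0,0],[1,0.01,-0.12,0.0,0],[1,0.014,-0.16,0.0,0],[1,0.014,-0.173,0.02,0],[1,0.014,-0.173,0.05,0],[1,0.014,-0.173,0.09,0],[1,0.014,-0.173,0.13,0],[1,0.014,-0.173,0.155,0],[1,0.014,-0.173,0.16,0],[1,0.014,-0.173,0.16,0]]])

```text
time_s: 27.3
eef_pos: [0.5369, 0.2088, 0.1319]
orientation: [[0.986, -0.167, -0.002], [-0.167, -0.986, -0.0], [-0.002, 0.001, -1.0]]
contact_force: [-0.1, 0.6, -0.1]
grip_width: -0.0001
```

```bash
python3 look.py t scene top wrist
```

```text
27.3 [0.5369 0.2088 0.1319] stand [-0.0981  0.1742] yaw -0.168 F tool [-0.15 -0.59  0.09] Fstand [-0.15  0.59]
scene [(array([0.6919, 0.0074]), array([0.0883, 0.0016]), 150, 863)]
top [(array([0.693 , 0.0073]), array([0.0895, 0.0017]), 44, 725)]
wrist [(array([ 0.8422, -0.1216]), array([ 0.2581, -0.1005]), 370, 370)]
```

View pics/scene_tz.png

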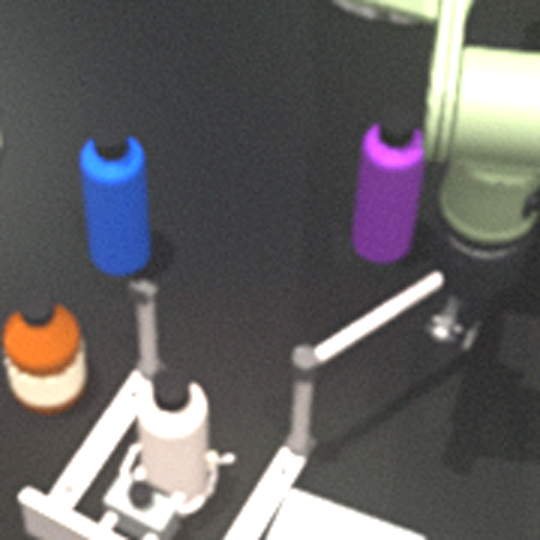

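View pics/wrist_tz.png

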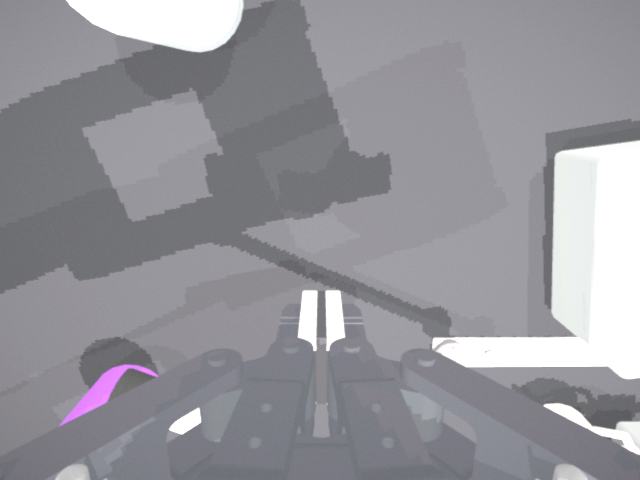

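```bash
python3 -c "
import numpy as np
for a in np.arange(2.1,-.01,-.15):
    p=np.array([0,.078])+.125*np.array([-np.sin(a),-np.cos(a)])-.02*np.array([np.cos(a),-np.sin(a)])
    print(round(a,2),p.round(3),[round(p[0]+.098,3),round(-(p[1]-.174),3)])
"
```

```text
2.1 [-0.098  0.158] [np.float64(0.0), np.float64(0.016)]
1.95 [-0.109  0.143] [np.float64(-0.011), np.float64(0.031)]
1.8 [-0.117  0.126] [np.float64(-0.019), np.float64(0.048)]
1.65 [-0.123  0.108] [np.float64(-0.025), np.float64(0.066)]
1.5 [-0.126  0.089] [np.float64(-0.028), np.float64(0.085)]
1.35 [-0.126  0.07 ] [np.float64(-0.028), np.float64(0.104)]
1.2 [-0.124  0.051] [np.float64(-0.026), np.float64(0.123)]
1.05 [-0.118  0.033] [np.float64(-0.02), np.float64(0.141)]
0.9 [-0.11   0.016] [np.float64(-0.012), np.float64(0.158)]
0.75 [-0.1  0. ] [np.float64(-0.002), np.float64(0.174)]
0.6 [-0.087 -0.014] [np.float64(0.011), np.float64(0.188)]
0.45 [-0.072 -0.026] [np.float64(0.026), np.float64(0.2)]
0.3 [-0.056 -0.036] [np.float64(0.042), np.float64(0.21)]
0.15 [-0.038 -0.043] [np.float64(0.06), np.float64(0.217)]
0.0 [-0.02  -0.047] [np.float64(0.078), np.float64(0.221)]
```

carry_out(moves=[[[1,0,0,-0.005,0],[1,0.0,0.016,-0.005,0],[1,-0.011,0.031,-0.005,0],[1,-0.019,0.048,-0.005,0],[1,-0.025,0.066,-0.005,0],[1,-0.028,0.085,-0.005,0],[1,-0.028,0.104,-0.005,0],[1,-0.026,0.123,-0.005,0],[1,-0.02,0.141,-0.005,0],[1,-0.012,0.158,-0.005,0],[1,-0.002,0.174,-0.005,0]]])

```text
time_s: 28.7
eef_pos: [0.5059, 0.0362, 0.1381]
orientation: [[0.986, -0.168, 0.0], [-0.168, -0.986, 0.0], [0.0, -0.0, -1.0]]
contact_force: [0.3, 0.6, 0.3]
grip_width: -0.0002
```

```bash
python3 look.py u scene top wrist
```

```text
28.7 [0.5059 0.0362 0.1381] stand [-0.0998 -0.0011] yaw -0.169 F tool [ 0.18 -0.64 -0.31] Fstand [0.18 0.64]
scene [(array([0.6915, 0.0084]), array([0.0878, 0.0025]), 137, 889)]
top [(array([0.6931, 0.0066]), array([0.0896, 0.001 ]), 69, 693)]
wrist [(array([0.6967, 0.0047]), array([ 0.0935, -0.0003]), 978, 6423)]
```

View pics/scene_uz.png

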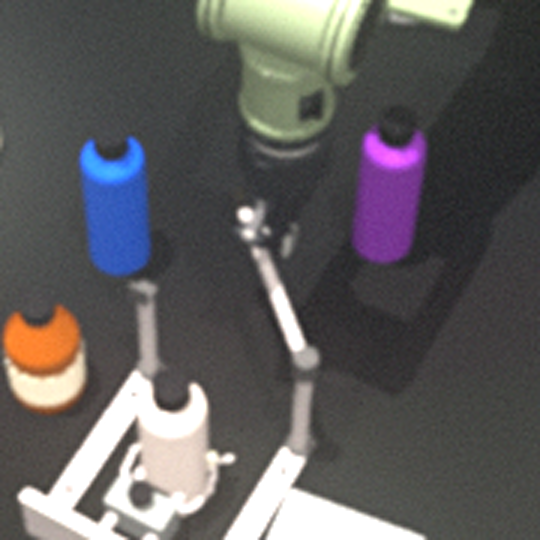

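View pics/wrist_uz.png

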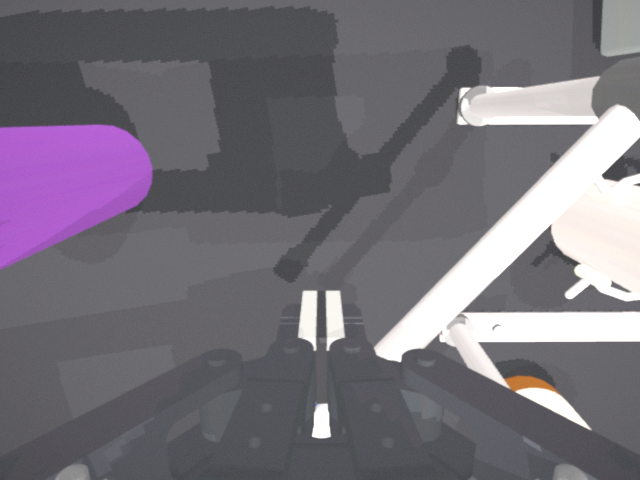

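carry_out(moves=[[[1,0.013,0.013,0,0],[1,0.028,0.025,0,0],[1,0.044,0.033,0,0],[1,0.06,0.038,0,0],[1,0.068,0.04,0,0],[1,0.073,0.04,0,0],[1,0.077,0.04,0,0]]])

```text
time_s: 29.7
eef_pos: [0.5755, -0.0146, 0.1375]
orientation: [[0.986, -0.167, -0.001], [-0.167, -0.986, -0.0], [-0.001, 0.0, -1.0]]
contact_force: [-1.5, 1.0, 0.1]
grip_width: 0.0001
```

```bash
python3 look.py v scene top wrist
```

```text
29.7 [ 0.5755 -0.0146  0.1375] stand [-0.0227 -0.0395] yaw -0.168 F tool [-1.6  -0.72 -0.06] Fstand [-1.6   0.72]
scene [(array([0.6901, 0.0067]), array([0.0867, 0.0006]), 149, 866)]
top []
wrist [(array([0.6929, 0.0078]), array([0.0893, 0.0021]), 503, 23858)]
```

View pics/scene_vz.png

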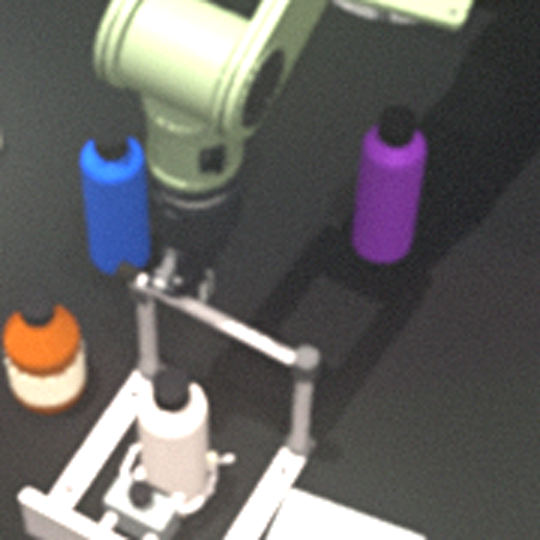

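View pics/wrist_vz.png

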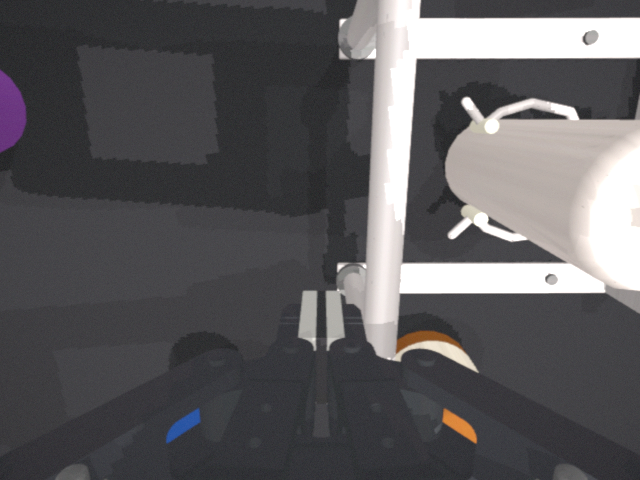

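carry_out(moves=[[[1,0.002,0,0,0],[1,0.004,0,0,0],[1,0.004,0,0,0]]])

```text
time_s: 30.3
eef_pos: [0.5781, -0.0149, 0.1377]
orientation: [[0.986, -0.167, -0.004], [-0.167, -0.986, 0.001], [-0.004, -0.0, -1.0]]
contact_force: [-5.2, 0.5, 2.8]
grip_width: -0.0001
```

carry_out(moves=[[[1,0.002,0,0,0],[1,0.004,0,0,0],[1,0.004,0,0,0]]])

```text
time_s: 30.6
eef_pos: [0.5784, -0.015, 0.1375]
orientation: [[0.986, -0.167, -0.013], [-0.167, -0.986, 0.002], [-0.013, 0.0, -1.0]]
contact_force: [-14.5, 2.5, 11.3]
grip_width: -0.0001
```

```bash
python3 look.py w scene wrist
```

```text
30.6 [ 0.5784 -0.015   0.1375] stand [-0.0198 -0.0394] yaw -0.167 F tool [-14.81  -0.03 -11.08] Fstand [-14.67   0.03]
scene [(array([0.6903, 0.0061]), array([0.087, 0.   ]), 219, 794), (array([0.7828, 0.0163]), array([0.1765, 0.0256]), 2472, 3103)]
wrist [(array([0.6931, 0.0077]), array([0.0895, 0.0021]), 510, 24580)]
```

View pics/wrist_wz.png

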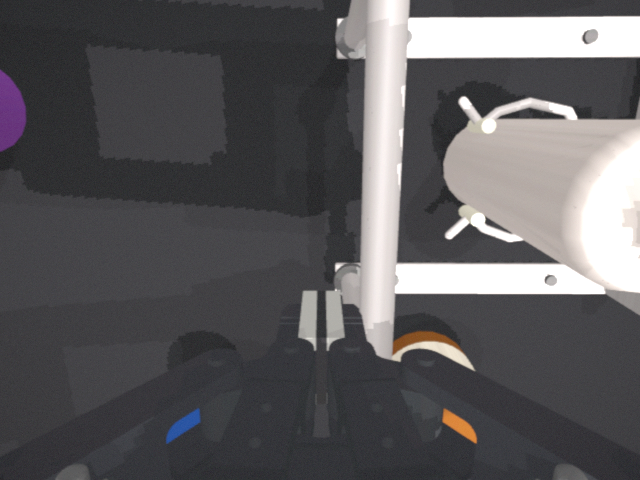

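carry_out(moves=[[[1,-0.005,0,0,0],[1,-0.02,0,0,0],[1,-0.05,-0.01,0,0],[1,-0.08,-0.03,-0.02,0],[1,-0.11,-0.04,-0.05,0],[1,-0.13,-0.04,-0.09,0],[1,-0.13,-0.04,-0.13,0],[1,-0.13,-0.04,-0.17,0],[1,-0.13,-0.04,-0.2,0],[1,-0.13,-0.04,-0.2,0],[1,-0.13,-0.04,-0.2,0]]])

```text
time_s: 31.9
eef_pos: [0.4626, 0.0451, 0.3386]
orientation: [[0.986, -0.167, 0.003], [-0.167, -0.986, -0.0], [0.003, -0.0, -1.0]]
contact_force: [0.4, -0.8, -0.7]
grip_width: -0.0
```

```bash
python3 look.py x scene top wrist; python3 tilt.py
python3 - <<'E'
import cv2
a=cv2.imread('pics/scene_x.png')[220:350,250:380]; cv2.imwrite('pics/sx2.png',cv2.resize(a,None,fx=4.5,fy=4.5,interpolation=cv2.INTER_CUBIC))
E
```

```text
31.9 [0.4626 0.0451 0.3386] stand [-0.144   0.0005] yaw -0.168 F tool [0.52 0.71 0.69] Fstand [ 0.52 -0.71]
scene [(array([0.6894, 0.0064]), array([0.086 , 0.0002]), 162, 851), (array([0.7873, 0.0163]), array([0.181 , 0.0263]), 2527, 3271)]
top [(array([0.6937, 0.0071]), array([0.0902, 0.0016]), 51, 720), (array([0.373 , 0.0974]), array([-0.2411,  0.0371]), 62, 516)]
wrist [(array([0.701 , 0.0037]), array([ 0.0979, -0.0005]), 519, 7806)]
2 views base stand [ 0.0832 -0.0001] tilt deg world x,y [2.3 0.8] cost 201
```

View pics/sx2.png

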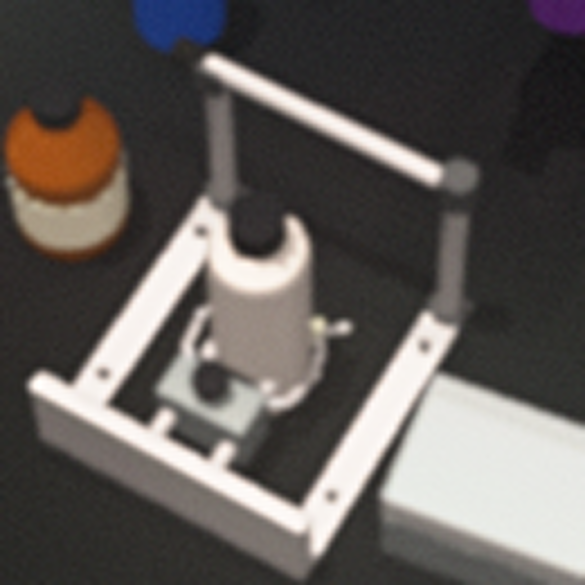

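View pics/top_xz.png

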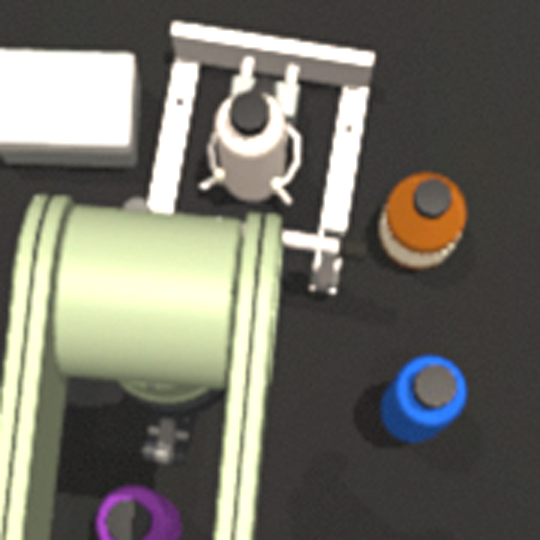

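View pics/wrist_x.png

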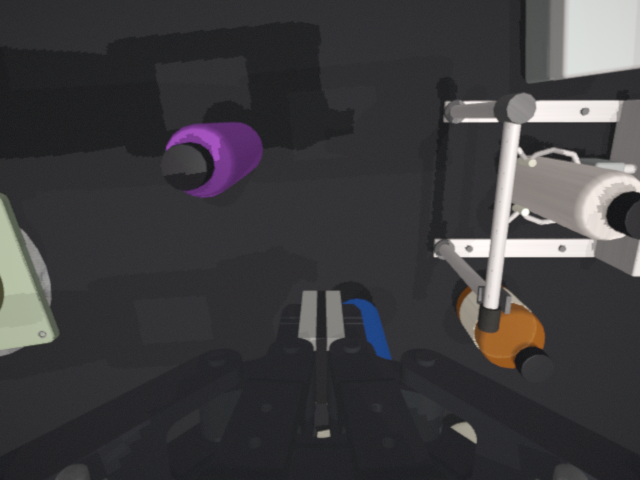

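```bash
python3 -c "
from station import status,job
print(status.state()['contact_force']); print(job.job_done())"
```

```text
[ 0.43761665 -0.25580597  0.99101477]
the job is handed in; nothing more can be done
None
```

I slid the aluminium bottle into the stand with the back of one open finger, low down. I pressed it through the spring arms onto the pad, swung the guard bar shut against its stop, backed the arm clear and handed in at about 32 s.

**How it went in**
- **Spring arms:** the push peaked at about 12 N, then dropped to about 1.4 N as the arms pulled the bottle in.
- **Pad:** the push then rose steadily to about 11 N, and I stopped there. I couldn't read the pad's travel directly. From the forces and position I estimate it is pressed in 2 to 4 mm.
- **Guard bar:** it met its stop firmly at about 15 N.

**Last checks**
- **Bottle position:** it stands about 88 mm into the stand and about 1 mm off centre. The cameras disagreed on depth: 86 mm from the scene camera, 90 mm from the top camera, 98 mm from a poor wrist view.
- **Tilt:** the last reading was about 2 degrees, with a noisy fit. Readings taken while pushing scattered by about 2 degrees either way.
- **Spring arms:** both rollers were shut behind the bottle.
- **Guard bar:** it lies over the right post, at the stop.
- **Everything else:** the arm touches nothing. I didn't touch the other things on the bench, and those in view near the stand look unmoved.

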